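Fresh batteries for the video lights

TASK

The two video lights have run flat. Give each light one of the full (green gauge) packs from the charger and put both flat (red gauge) packs on charge in the charger wells that come free, every pack seated fully home in its well; every well is taken, so park a pack on the desk meanwhile. Leave the half-charged (amber gauge) pack where it is charging, and do not disturb the glue stick or the tape measure.

Things in the scene. Friction and masses are not known exactly. Their poses are not given: they have to be found in the camera images.
- full_white_mid (a point): Full battery pack with white tape: 70 x 38 x 40 mm (own x, y, z), 0.13 to 0.25 kg, dark grey. Point at its centre, 20 mm above its underside; x along the 70 mm. Gauge on its top: four green (full). A white tape stripe round its +x end only tells it from its twin. It works either way round in any well.
- full_blue_mid (a point): Full battery pack with blue tape: 70 x 38 x 40 mm (own x, y, z), 0.13 to 0.25 kg, dark grey. Point at its centre, 20 mm above its underside; x along the 70 mm. Gauge on its top: four green (full). A blue tape stripe round its +x end only tells it from its twin. It works either way round in any well.
- half_mid (a point): Half-charged battery pack: 70 x 38 x 40 mm (own x, y, z), 0.13 to 0.25 kg, dark grey. Point at its centre, 20 mm above its underside; x along the 70 mm. Gauge on its top: two amber (still charging). It has no tape. It works either way round in any well.
- flat_white_mid (a point): Flat battery pack with white tape: 70 x 38 x 40 mm (own x, y, z), 0.13 to 0.25 kg, dark grey. Point at its centre, 20 mm above its underside; x along the 70 mm. Gauge on its top: one red (flat). A white tape stripe round its +x end only tells it from its twin. It works either way round in any well.
- flat_blue_mid (a point): Flat battery pack with blue tape: 70 x 38 x 40 mm (own x, y, z), 0.13 to 0.25 kg, dark grey. Point at its centre, 20 mm above its underside; x along the 70 mm. Gauge on its top: one red (flat). A blue tape stripe round its +x end only tells it from its twin. It works either way round in any well.
- light_black_well (a point): Black video light, 156 x 120 mm, lying face down, fixed, with a battery well open to the top. Point: centre of the well's floor, 22 mm above the desk; x along the well. The well is 80 x 48 mm (x, y), 16 mm deep, its rim (38 mm above the desk) bevelled 5 mm outwards at 45 degrees. A seated pack stands on the floor and sticks out 24 mm. Starts with a flat pack in it.
- light_white_well (a point): White video light, 156 x 120 mm, lying face down, fixed, with a battery well open to the top. Point: centre of the well's floor, 22 mm above the desk; x along the well. The well is 80 x 48 mm (x, y), 16 mm deep, its rim (38 mm above the desk) bevelled 5 mm outwards at 45 degrees. A seated pack stands on the floor and sticks out 24 mm. Starts with a flat pack in it.
- charger_mid (a point): Grey charger, 128 x 232 mm, fixed, with three wells side by side like the lights' (80 x 48 mm, 16 deep, same bevel), rim 32 mm above the desk. Point: centre of the middle well's floor, 16 mm up; the others lie 72 mm to either side along y, x runs along the wells. Starts with both full packs and the half-charged one, in any order. The desk at its x = +105 mm, y = 0 is always free for a parked pack.
- glue_stick_mid (a point): Bystander: red and blue glue stick standing upright, 25 mm across, 96 mm high, at the back beyond the left light. Point at its middle.
- tape_measure_mid (a point): Bystander: yellow tape measure with black sides, 34 x 79 x 60 mm, at the back between the drawers and the charger. Point at its middle. The drawers beside it are fixed, 0.22 m high, at y = 0 to 0.26 m; the open top drawer and its knob reach forward to x = 0.58 m, so swing across in front of them.

How it is judged:
By the outcome, as a careful person would: the job done as asked, in the order asked, and still so for the second after the job is handed in, with the robot touching nothing.
It also fails if it takes over 122 s, if anything falls off the work surface, if the arm or the gripper's body presses on something with over 40 N, if the wrist force passes 120 N, or if a joint passes its speed limit or range.

ROBOT

A 6-joint arm with a two-finger parallel gripper is mounted at the origin on a cart in front of the work surface, level with it; the furniture and walls round the work are solid. World frame = base frame: x ahead of the robot, y to its left, z up, the work surface at z = 0. Lengths are in m, angles in degrees, forces in N, time in s.
With the tool pointing down it reaches from about 0.35 to 0.875 m from the base axis. Payload 4.2 kg.
Tool frame: the origin (TCP) lies midway between the tips of the shut fingers; the grasp point (between the pads) lies 19 mm behind it (hold_point_z is the z of the grasp point in the tool frame, in m); z points along the fingers, y is the direction in which the jaws open and shut (so a half turn about z gives the same grasp; the last joint's range is limited). The gripper opens to 87 mm and grips with 3 to 60 N. Pads are 19 mm wide; open, the fingers measure 117 mm over their backs; the gripper's body (75 mm by 190 mm) begins 51 mm behind the grasp point.
Start: joints at [-55.6, 22.042, 0.453, 0, -68.411, -14.817], TCP at [0.21, -0.589, 0.223] pointing down, gripper open.
Joint ranges: [-179.83, 179.83], [-69.29, 118.12], [-61.27, 80.66], [-181.25, 117.63], [-171.15, -9.14], [-177.46, 177.46]. Speed limits (degrees/s): [159.86, 159.86, 180, 180, 180, 180].

INTERFACE

Orientations are given as a 3x3 rotation matrix whose columns are the frame's x, y, z axes.
In Python, from station import * gives the robot as it stands. The module is installed in compiled form; this text tells all that it offers.
- The arm moves only by the tool jog_arm, never from a script. Its argument "moves" is a list of rows, each a list of 7 numbers: the closure, from -1 (fully open) to 1 (shut), then the shift along the tool's x, y, z in m, then the turn, a rotation vector about the tool's x, y, z in rad. In form: [[gripper, x, y, z, wx, wy, wz], ...]. A call has exactly 10 rows; each row is the pose to reach, as a shift and turn from the pose commanded when the call began, along the tool's axes at that moment; what a row does not reach only later rows make up. A row lasts 1/12 s, in which the tool goes at most 41.7 mm and 7.16 degrees, less where a joint would pass 70% of its speed; a pose out of reach is approached as far as the arm can. A call with a gripper value outside its range is refused whole. The fingers move at their own pace and stop on an object; the grip force is fixed at half the most. Time passes only in rows, so rows that repeat a pose let the fingers close, or fill a call up. It gives the time, the measured TCP pose, the force and the opening at its end, in the units of the state.
- sense(): the state, without advancing time (a new reading comes with each control period).
- capture(name): name is "side" or "top" or "wrist"; returns a dict with "frame" (480x640x3 uint8, red, green, blue), "fov_y" (degrees; the focal length in pixels is half the picture's height over the tangent of half this angle, whatever the lens; pixels are square), "cx", "cy" (the principal point, pixels), "world_from_camera" (4x4, takes a point from camera to world coordinates). Camera axes: x right, y down, z forward; pixel columns grow to the right and rows downward; lengths in m; the calibration is good to about 2 mm. The wrist camera is an equidistant fisheye: a pixel r from the principal point sees the ray r / f radians off the axis. A picture is of the moment at which its call begins. There is no depth.
- finish_job(): hands the job in, once; it reports no verdict.
The state is a dict: "time_s": time; "joints": joint angles; "joint_velocities": joint speeds; "effort": joint torques, N m; "tcp_pos": TCP position; "ee_rot": TCP orientation; "wrist_force": force on the tool from outside, world axes, zero at the start; "moment": the same for the moment, N m; "gripper_width": opening from 0.0 (shut) to 1.0 (fully open).
Only numpy, scipy, OpenCV 4.12 (cv2) and the standard library are available. Lean on these libraries where they do the work, as an engineer would, in place of code of your own. Each camera call takes 0.05 s, during which the arm holds its last target.

## Working session

There is one attempt and no reset: what is moved stays moved. The work goes in short steps, Python scripts to look and compute and a tool call to move; the robot and the scene stay as the last step left them, time stands still between calls to the robot, and variables do not carry over. Pictures are saved under pics/ and viewed, and the job is handed in when it is done.

Besides the shell and the picture viewer there is one more tool, called after "Emit:" by a JSON object that holds its "op" and its "data", one argument or row to a line. jog_arm: Moves the arm, as the interface text tells. Its arguments: {"type":"object","properties":{"moves":{"type":"array"}},"required":["moves"]}

```bash
ls; mkdir -p pics; python3 - <<'E'
from station import *
import cv2
s=sense()
print({k:s[k] for k in s if k not in('effort',)})
for n in("side","top","wrist"):
    c=capture(n); print(n,c["fov_y"],c["cx"],c["cy"]); print(c["world_from_camera"])
    cv2.imwrite(f"pics/{n}0.png",c["frame"][:,:,::-1])
E
```

```text
pics
{'time_s': 0.0, 'joints': array([-5.55991699e+01,  2.20908117e+01,  3.80015707e-01, -2.90382550e-02,
       -6.84111308e+01, -1.48175009e+01]), 'joint_velocities': array([ 0.04813943, -0.00835083,  0.00861552, -0.00540389,  0.02801975,
       -0.05884098]), 'tcp_pos': array([ 0.20931225, -0.58827006,  0.22146056]), 'ee_rot': array([[-9.42217635e-01, -3.35000399e-01, -8.13423859e-04],
       [-3.35001374e-01,  9.42215469e-01,  2.02205676e-03],
       [ 8.90307216e-05,  2.17771565e-03, -9.99997625e-01]]), 'wrist_force': array([ 1.40326138,  0.05636779, -0.05500582]), 'moment': array([-0.01978793, -0.07340512, -0.00434005]), 'gripper_width': 1.0010375901260298}
side 50.500898614246005 316.04503578442564 244.6207124360194
[[ 0.98381448 -0.10827975  0.14277455  0.39948625]
 [-0.17888889 -0.54731763  0.81758313 -0.8187175 ]
 [-0.01038467 -0.8298909  -0.55782905  0.61788013]
 [ 0.          0.          0.          1.        ]]
top 56.825096511518346 327.821710004133 236.5175090798213
[[ 0.00216768 -0.99526171  0.09720815  0.46971359]
 [-0.99999332 -0.00244363 -0.0027198  -0.00125245]
 [ 0.00294445 -0.0972016  -0.99526036  1.10542371]
 [ 0.          0.          0.          1.        ]]
wrist 65.70646984690485 315.8567763797977 233.28692186397433
[[-0.33422733  0.90005663  0.27962502  0.13213605]
 [ 0.94249161  0.31877437  0.10046124 -0.61641788]
 [ 0.00128352  0.29712113 -0.95483893  0.3834351 ]
 [ 0.          0.          0.          1.        ]]
```

View pics/top0.png

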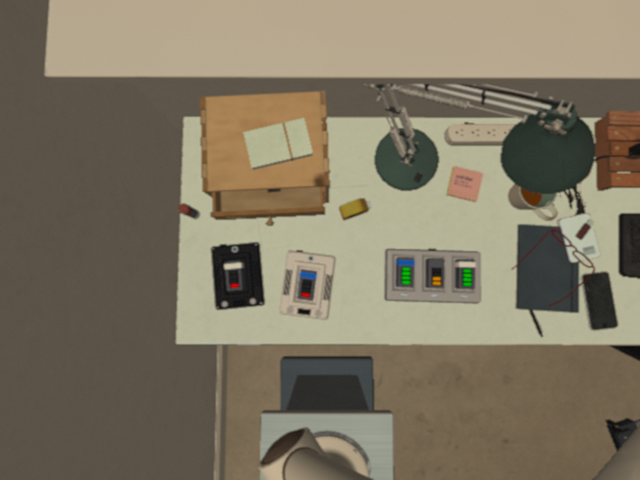

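View pics/side0.png

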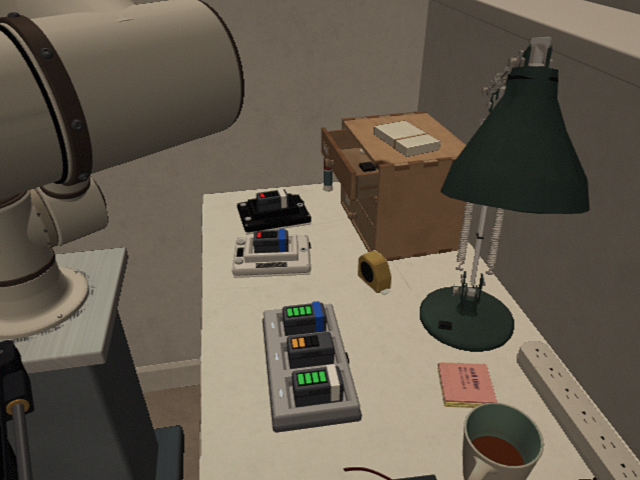

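```bash
cat > h.py <<'E'
import numpy as np, cv2
from station import *
def cam(n):
    c=capture(n); return c
def ray(c,n,u,v):
    f=240/np.tan(np.radians(c["fov_y"]/2)); x=u-c["cx"]; y=v-c["cy"]
    if n=="wrist":
        r=np.hypot(x,y); t=r/f; d=np.array([x/r*np.sin(t),y/r*np.sin(t),np.cos(t)]) if r>0 else np.array([0,0,1.])
    else: d=np.array([x/f,y/f,1.])
    T=c["world_from_camera"]; return T[:3,3],T[:3,:3]@d
def onz(c,n,u,v,z):
    o,d=ray(c,n,u,v); return (o+d*(z-o[2])/d[2])
E
python3 - <<'E'
from h import *
c=cam("top")
for nm,u,v,z in [("black",234,277,.062),("white",308.5,285.5,.062),("w1",405,274,.056),("w2",435,274,.056),("w3",465,275,.056),("tape",353,209,.06),("glue",188,210,.09),("knob",270,221,.18)]:
    print(nm,onz(c,"top",u,v,z).round(3))
im=c["frame"][:,:,::-1][225:335,195:495]
cv2.imwrite("pics/topc.png",cv2.resize(im,(800,293),interpolation=cv2.INTER_CUBIC))
E
```

```text
black [0.476 0.215 0.062]
white [0.456 0.041 0.062]
w1 [ 0.484 -0.186  0.056]
w2 [ 0.484 -0.257  0.056]
w3 [ 0.482 -0.328  0.056]
tape [ 0.638 -0.064  0.06 ]
glue [0.63  0.319 0.09 ]
knob [0.593 0.118 0.18 ]
```

View pics/topc.png

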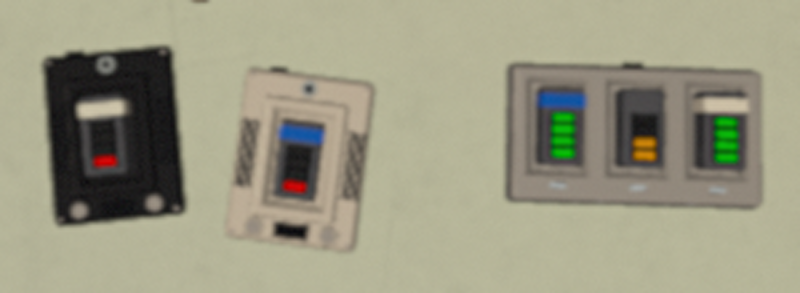

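View pics/wrist0.png

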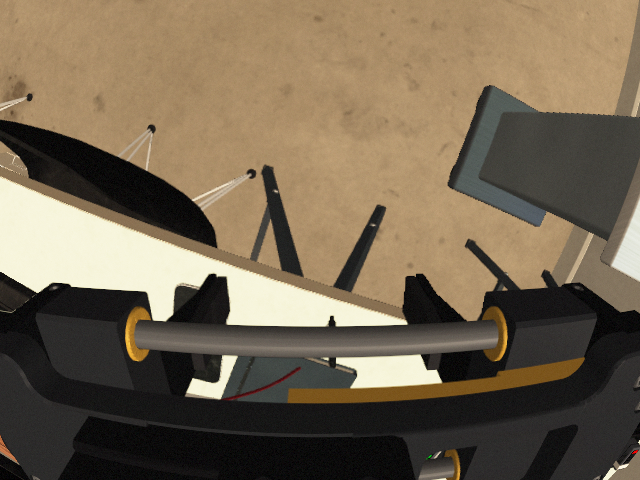

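```bash
cat >> h.py <<'E'
from scipy.spatial.transform import Rotation as Ro
def goalR(yaw):
    a=np.radians(yaw); c,s=np.cos(a),np.sin(a)
    return np.array([[-c,-s,0],[-s,c,0],[0,0,-1.]])
def plan(*goals):
    s=sense(); R=s["ee_rot"]; p=s["tcp_pos"]
    for x,y,z,yaw in goals:
        d=R.T@(np.array([x,y,z])-p); w=Ro.from_matrix(R.T@goalR(yaw)).as_rotvec()
        print((x,y,z,yaw),"->",d.round(4),w.round(4), "deg",round(np.degrees(np.linalg.norm(w)),1))
    print("t",round(s["time_s"],2),"tcp",p.round(4),"F",s["wrist_force"].round(1),"w",round(s["gripper_width"],3),"J",s["joints"].round(0))
E
python3 - <<'E'
from h import *
plan((.46,-.257,.27,-2))
c=cam("top"); f=c["frame"]; hsv=cv2.cvtColor(f,cv2.COLOR_RGB2HSV)
# charger grey mask
for (u,v) in [(390,295),(395,260),(215,255),(285,262),(440,350 if 0 else 320)]: print((u,v),f[v,u],hsv[v,u])
def rect(m,z,nm,u0,u1,v0,v1):
    mm=np.zeros_like(m); mm[v0:v1,u0:u1]=m[v0:v1,u0:u1]
    cs,_=cv2.findContours(mm,cv2.RETR_EXTERNAL,cv2.CHAIN_APPROX_NONE); k=max(cs,key=cv2.contourArea)
    b=cv2.boxPoints(cv2.minAreaRect(k)); P=np.array([onz(c,"top",*q,z) for q in b])
    e=[P[1]-P[0],P[2]-P[1]]; e=max(e,key=np.linalg.norm)
    print(nm,P.mean(0).round(4),"len",[round(float(np.linalg.norm(P[i+1]-P[i])),3) for i in(0,1)],"ang",round(float(np.degrees(np.arctan2(e[1],e[0])))%180,1))
green=f[225,300].astype(int); print(green)
diff=np.abs(f.astype(int)-np.median(f[320:338,200:480].reshape(-1,3),0)).sum(2)
rect((diff>60).astype(np.uint8),.032,"charger",375,492,235,315)
rect((f.sum(2)<200).astype(np.uint8),.038,"black",200,272,228,320)
rect(((hsv[...,0]<22)&(f.sum(2)>0)).astype(np.uint8),.038,"white",274,342,235,330)
E
```

```text
(0.46, -0.257, 0.27, -2) -> [-0.3472  0.2284 -0.0479] [ 0.0013 -0.0004  0.3767] deg 21.6
t 0.2 tcp [ 0.2094 -0.5885  0.2219] F [-0.6 -0.7 -0.2] w 0.998 J [-56.  22.   0.  -0. -68. -15.]
(390, 295) [148 139 126] [ 18  38 148]
(395, 260) [122 117 114] [ 11  17 122]
(215, 255) [29 28 28] [ 0  9 29]
(285, 262) [176 171 145] [ 25  45 176]
(440, 320) [182 181 153] [ 29  41 182]
[184 183 154]
charger [ 0.4823 -0.2558  0.032 ] len [0.13, 0.236] ang 88.4
black [0.4806 0.2125 0.038 ] len [0.114, 0.151] ang 5.7
white [0.4593 0.0449 0.038 ] len [0.153, 0.117] ang 172.9
```

Emit:
{"op": "jog_arm", "data": {
  "moves": [
    [-1,-0.03,0.02,-0.005,0,0,0.035],
    [-1,-0.065,0.043,-0.01,0,0,0.07],
    [-1,-0.1,0.066,-0.015,0,0,0.11],
    [-1,-0.135,0.089,-0.02,0,0,0.15],
    [-1,-0.17,0.112,-0.024,0,0,0.19],
    [-1,-0.205,0.135,-0.028,0,0,0.23],
    [-1,-0.24,0.158,-0.033,0,0,0.27],
    [-1,-0.275,0.181,-0.038,0,0,0.31],
    [-1,-0.31,0.204,-0.043,0,0,0.35],
    [-1,-0.347,0.228,-0.048,0,0,0.377]
  ]
}}

```text
time_s: 1.08
tcp_pos: [0.4568, -0.261, 0.2704]
ee_rot: [[-0.999, 0.037, 0.001], [0.037, 0.999, -0.0], [-0.001, -0.0, -1.0]]
wrist_force: [0.3, -1.4, 0.3]
gripper_width: 1.001
```

```bash
python3 - <<'E'
from h import *
c=cam("wrist");cv2.imwrite("pics/w1.png",c["frame"][:,:,::-1]); plan((.484,-.186,.06,-2))
E
```

```text
(0.484, -0.186, 0.06, -2) -> [-0.0194  0.0718  0.2112] [0.0003 0.0048 0.0029] deg 0.3
t 1.13 tcp [ 0.4613 -0.2572  0.2711] F [2.  0.9 1. ] w 0.999 J [-12.  11.  -9.  -0. -71. -80.]
```

View pics/w1.png

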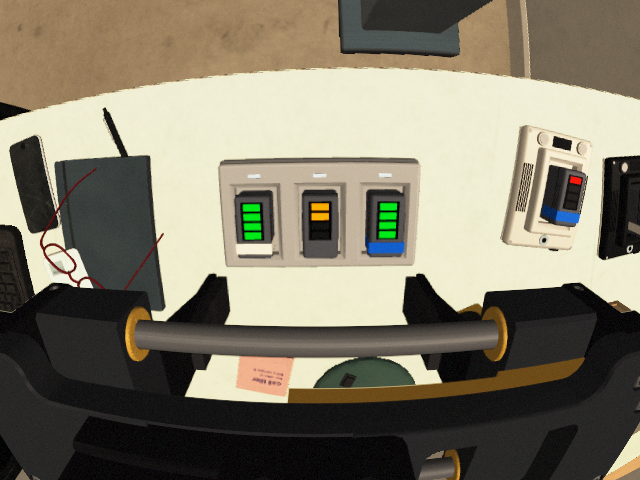

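```bash
python3 - <<'E'
from h import *
c=cam("wrist"); f=c["frame"]
for nm,cr in [("ch",(140,280,200,430)),("li",(110,270,490,640))]:
    a,b,d,e=cr; im=f[a:b,d:e,::-1]; k=min(800/im.shape[1],600/im.shape[0]); cv2.imwrite(f"pics/w1{nm}.png",cv2.resize(im,None,fx=k,fy=k,interpolation=cv2.INTER_CUBIC)); print(nm,k)
E
```

```text
ch 3.4782608695652173
li 3.75
```

View pics/w1ch.png

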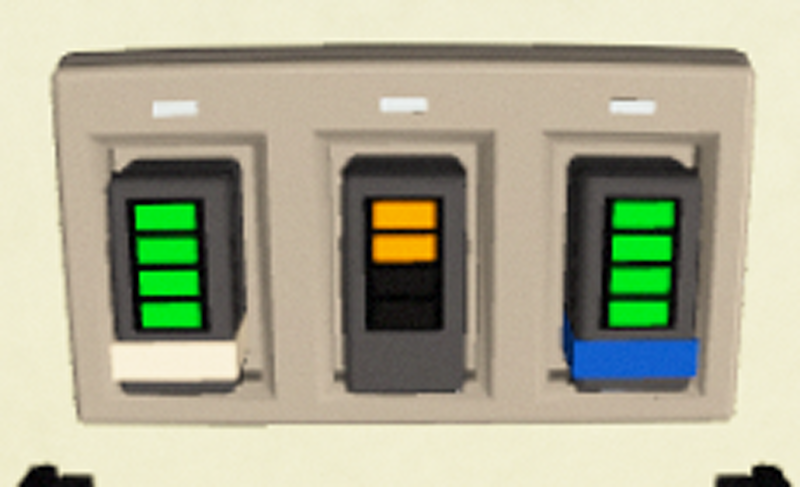

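```bash
cat > q.py <<'E'
from h import *
def quad(c,n,pts,z,nm,k=1,u0=0,v0=0):
    P=np.array([onz(c,n,u0+u/k,v0+v/k,z) for u,v in pts])  # order: near-left, near-right, far-right, far-left in the picture(top=near)
    ax=(P[3]-P[0])+(P[2]-P[1]); lat=(P[1]-P[0])+(P[2]-P[3])
    print(nm,"ctr",P.mean(0).round(4),"L",round(np.linalg.norm(ax)/2,4),"W",round(np.linalg.norm(lat)/2,4),"yaw",round(np.degrees(np.arctan2(ax[1],ax[0])),1),"yawlat",round(np.degrees(np.arctan2(-lat[0],lat[1])),1))
E
python3 - <<'E'
from q import *
c=cam("wrist"); k=3.478
a=dict(k=k,u0=200,v0=140)
quad(c,"wrist",[(112,177),(232,172),(240,390),(119,392)],.056,"fw",**a)
quad(c,"wrist",[(345,178),(465,178),(463,392),(345,392)],.056,"half",**a)
quad(c,"wrist",[(583,174),(700,172),(694,390),(575,390)],.056,"fb",**a)
quad(c,"wrist",[(60,68),(750,68),(735,420),(80,422)],.032,"chg",**a)
E
```

```text
fw ctr [ 0.4806 -0.3302  0.056 ] L 0.0689 W 0.0378 yaw -2.6 yawlat -0.2
half ctr [ 0.4835 -0.2601  0.056 ] L 0.0675 W 0.0361 yaw -1.9 yawlat -1.7
fb ctr [ 0.4844 -0.1885  0.056 ] L 0.0691 W 0.037 yaw -0.6 yawlat -1.0
chg ctr [ 0.4775 -0.2593  0.032 ] L 0.1196 W 0.2208 yaw -1.3 yawlat -1.6
```

View pics/w1li.png

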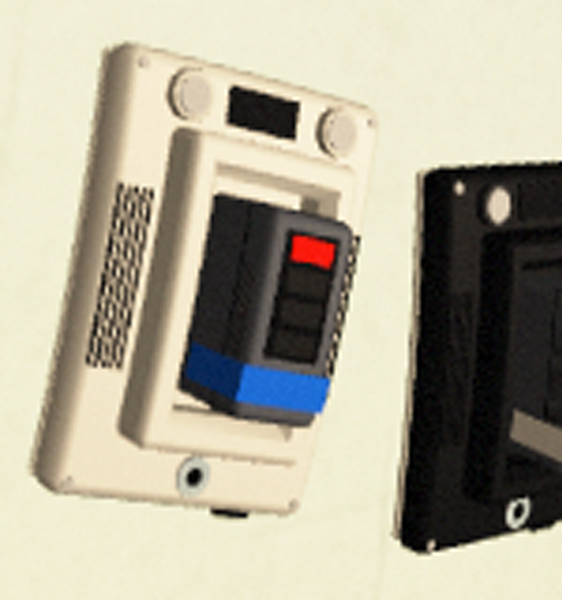

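Emit:
{"op": "jog_arm", "data": {
  "moves": [
    [-0.33,-0.003,0.012,0.02,0,0,0],
    [-0.33,-0.007,0.026,0.05,0,0,0],
    [-0.33,-0.011,0.04,0.08,0,0,0],
    [-0.33,-0.015,0.054,0.11,0,0,0],
    [-0.33,-0.018,0.065,0.135,0,0,0],
    [-0.33,-0.02,0.071,0.155,0,0,-0.005],
    [-0.33,-0.02,0.071,0.17,0,0,-0.005],
    [-0.33,-0.02,0.071,0.18,0,0,-0.005],
    [-0.33,-0.02,0.071,0.19,0,0,-0.005],
    [-0.33,-0.02,0.071,0.19,0,0,-0.005]
  ]
}}

```text
time_s: 2.07
tcp_pos: [0.4771, -0.1932, 0.0781]
ee_rot: [[-0.999, 0.032, -0.003], [0.032, 0.999, 0.001], [0.003, 0.0, -1.0]]
wrist_force: [0.7, -0.1, 1.0]
gripper_width: 0.663
```

```bash
python3 - <<'E'
from h import *
c=cam("wrist");cv2.imwrite("pics/w2.png",c["frame"][:,:,::-1]); plan((.484,-.187,.035,-1.6),(.587,-.261,.035,-1.6))
E
```

```text
(0.484, -0.187, 0.035, -1.6) -> [-0.006   0.0065  0.0443] [ 0.     -0.0016 -0.0034] deg 0.2
(0.587, -0.261, 0.035, -1.6) -> [-0.1113 -0.0642  0.0441] [ 0.     -0.0016 -0.0034] deg 0.2
t 2.12 tcp [ 0.4778 -0.1933  0.0793] F [1.1 0.3 1. ] w 0.665 J [ -4.  21. -26.   0. -44. -88.]
```

View pics/w2.png

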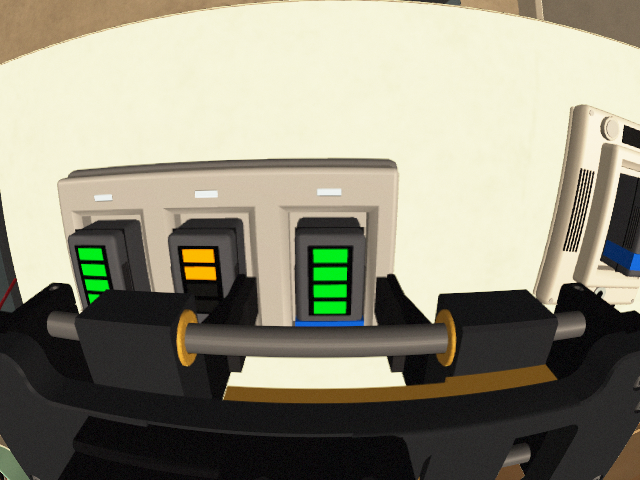

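Emit:
{"op": "jog_arm", "data": {
  "moves": [
    [-0.33,-0.003,0.003,0,0,0,0],
    [-0.33,-0.006,0.0065,0.01,0,-0.001,-0.003],
    [-0.33,-0.006,0.0065,0.02,0,-0.001,-0.003],
    [-0.33,-0.006,0.0065,0.03,0,-0.001,-0.003],
    [-0.33,-0.006,0.0065,0.038,0,-0.001,-0.003],
    [-0.33,-0.006,0.0065,0.044,0,-0.001,-0.003],
    [-0.33,-0.006,0.0065,0.044,0,-0.001,-0.003],
    [0.3,-0.006,0.0065,0.044,0,-0.001,-0.003],
    [1,-0.006,0.0065,0.044,0,-0.001,-0.003],
    [1,-0.006,0.0065,0.044,0,-0.001,-0.003]
  ]
}}

```text
time_s: 2.95
tcp_pos: [0.4851, -0.1864, 0.0362]
ee_rot: [[-1.0, 0.027, 0.002], [0.027, 1.0, -0.0], [-0.002, -0.0, -1.0]]
wrist_force: [-0.3, -1.0, 0.6]
gripper_width: 0.517
```

```bash
python3 - <<'E'
from h import *
c=cam("wrist");cv2.imwrite("pics/w3.png",c["frame"][:,:,::-1]); plan((.484,-.187,.035,-1.6),(.587,-.261,.035,-1.6))
E
```

```text
(0.484, -0.187, 0.035, -1.6) -> [ 0.0011 -0.0006  0.0013] [-0.0001  0.0021  0.0008] deg 0.1
(0.587, -0.261, 0.035, -1.6) -> [-0.1039 -0.0718  0.0015] [-0.0001  0.0021  0.0008] deg 0.1
t 3.0 tcp [ 0.4851 -0.1864  0.0363] F [-0.5 -0.4 -0.1] w 0.47 J [ -3.  24. -27.   0. -38. -88.]
```

View pics/w3.png

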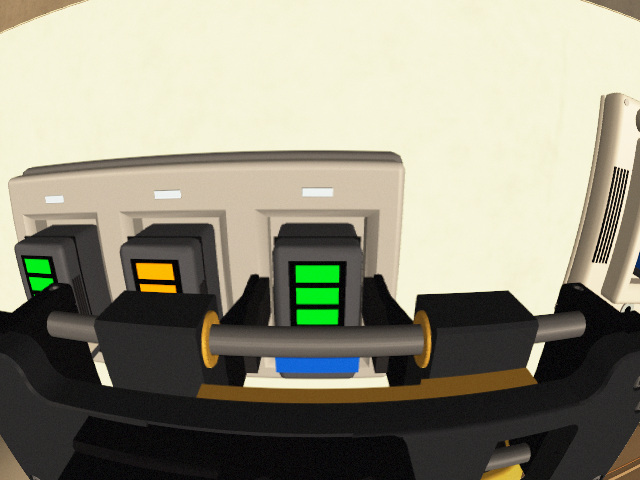

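Emit:
{"op": "jog_arm", "data": {
  "moves": [
    [1,0,0,0,0,0,0],
    [1,0,0,0,0,0,0],
    [1,0,0,0,0,0,0],
    [1,0,0,-0.004,0,0,0],
    [1,0,0,-0.012,0,0,0],
    [1,0,0,-0.024,0,0,0],
    [1,0,0,-0.038,0,0,0],
    [1,0,0,-0.052,0,0,0],
    [1,0,0,-0.06,0,0,0],
    [1,0,0,-0.06,0,0,0]
  ]
}}

```text
time_s: 3.83
tcp_pos: [0.4858, -0.1865, 0.0979]
ee_rot: [[-1.0, 0.027, 0.005], [0.027, 1.0, -0.001], [-0.005, -0.0, -1.0]]
wrist_force: [0.4, 0.3, -0.9]
gripper_width: 0.435
```

```bash
python3 - <<'E'
from h import *
c=cam("wrist");cv2.imwrite("pics/w4.png",c["frame"][:,:,::-1]); plan((.587,-.261,.0215,-1.6))
E
```

```text
(0.587, -0.261, 0.0215, -1.6) -> [-0.1037 -0.0719  0.0754] [0.0001 0.0031 0.0006] deg 0.2
t 3.88 tcp [ 0.485  -0.1863  0.0966] F [-0.4 -0.5 -2.8] w 0.435 J [ -3.  19. -24.  -0. -46. -88.]
```

View pics/w4.png

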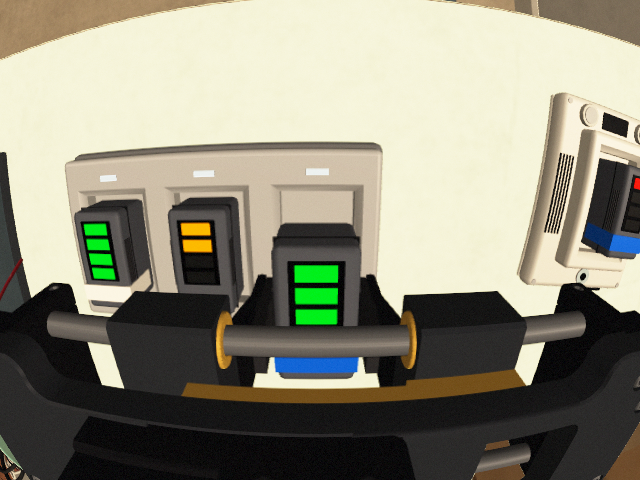

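Emit:
{"op": "jog_arm", "data": {
  "moves": [
    [1,-0.01,-0.007,0,0,0,0],
    [1,-0.03,-0.021,0,0,0,0],
    [1,-0.055,-0.038,0,0,0,0],
    [1,-0.08,-0.055,0,0,0,0],
    [1,-0.098,-0.068,0.005,0,0.002,0],
    [1,-0.1035,-0.072,0.02,0,0.003,0],
    [1,-0.1035,-0.072,0.037,0,0.003,0],
    [1,-0.1035,-0.072,0.052,0,0.003,0],
    [1,-0.1035,-0.072,0.063,0,0.003,0],
    [1,-0.1035,-0.072,0.068,0,0.003,0]
  ]
}}

```text
time_s: 4.72
tcp_pos: [0.5843, -0.2607, 0.0247]
ee_rot: [[-1.0, 0.028, -0.007], [0.028, 1.0, 0.002], [0.007, 0.001, -1.0]]
wrist_force: [-0.7, 0.6, -2.3]
gripper_width: 0.436
```

```bash
python3 - <<'E'
from h import *
plan((.587,-.261,.0205,-1.6))
E
```

```text
(0.587, -0.261, 0.0205, -1.6) -> [-0.0028 -0.0003  0.0042] [ 0.0013 -0.0074  0.0002] deg 0.4
t 4.72 tcp [ 0.5843 -0.2607  0.0247] F [-0.7  0.6 -2.3] w 0.436 J [-10.  35. -10.  -0. -46. -82.]
```

Emit:
{"op": "jog_arm", "data": {
  "moves": [
    [1,0,0,0.003,0,0,0],
    [1,0,0,0.006,0,0,0],
    [1,0,0,0.008,0,0,0],
    [-0.2,0,0,0.008,0,0,0],
    [-0.33,0,0,0.008,0,0,0],
    [-0.33,0,0,0.008,0,0,0],
    [-0.33,0,0,-0.005,0,0,0],
    [-0.33,0,0,-0.03,0,0,0],
    [-0.33,0,0,-0.065,0,0,0],
    [-0.33,0,0,-0.1,0,0,0]
  ]
}}

```text
time_s: 5.55
tcp_pos: [0.5859, -0.2611, 0.129]
ee_rot: [[-1.0, 0.027, -0.003], [0.027, 1.0, 0.0], [0.003, 0.0, -1.0]]
wrist_force: [0.7, -0.1, -0.2]
gripper_width: 0.663
```

```bash
python3 - <<'E'
from h import *
c=cam("wrist");cv2.imwrite("pics/w5.png",c["frame"][:,:,::-1]); plan((.46,.041,.25,-7))
c=cam("side");cv2.imwrite("pics/s5.png",c["frame"][:,:,::-1])
E
```

```text
(0.46, 0.041, 0.25, -7) -> [ 0.137   0.3    -0.1148] [-0.005   0.0121  0.0971] deg 5.6
t 5.6 tcp [ 0.5907 -0.263   0.1385] F [ 1.8 -0.6  6.7] w 0.666 J [-10.  27.  -4.   0. -58. -82.]
```

View pics/s5.png

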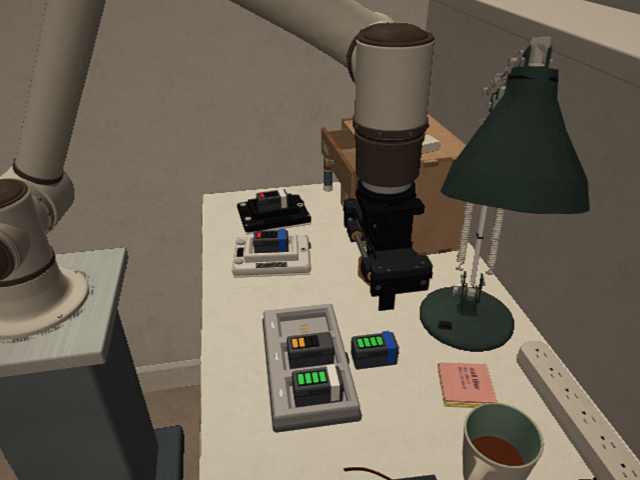

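View pics/w5.png

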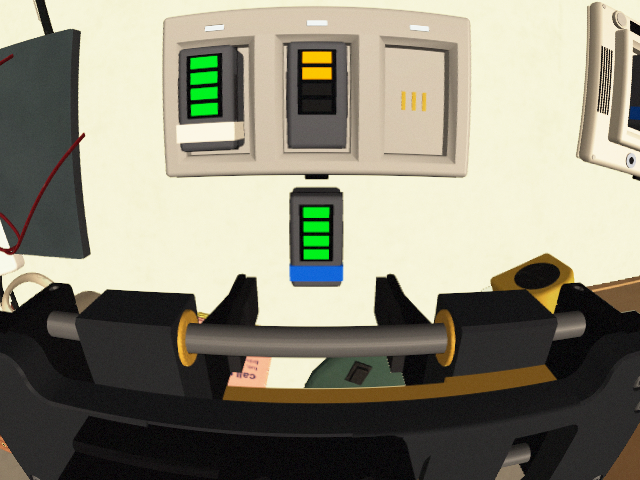

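```bash
python3 - <<'E'
from q import *
c=cam("wrist");im=c["frame"][:,:,::-1][0:300,150:480]; cv2.imwrite("pics/w6.png",cv2.resize(im,None,fx=2,fy=2,interpolation=cv2.INTER_CUBIC)); 
plan((.46,.041,.25,-7))
E
```

```text
(0.46, 0.041, 0.25, -7) -> [ 0.1361  0.299  -0.1189] [-0.0017  0.0074  0.0954] deg 5.5
t 5.7 tcp [ 0.5889 -0.2618  0.1327] F [-0.2  0.  -0.9] w 0.661 J [-10.  28.  -4.   0. -58. -82.]
```

View pics/w6.png

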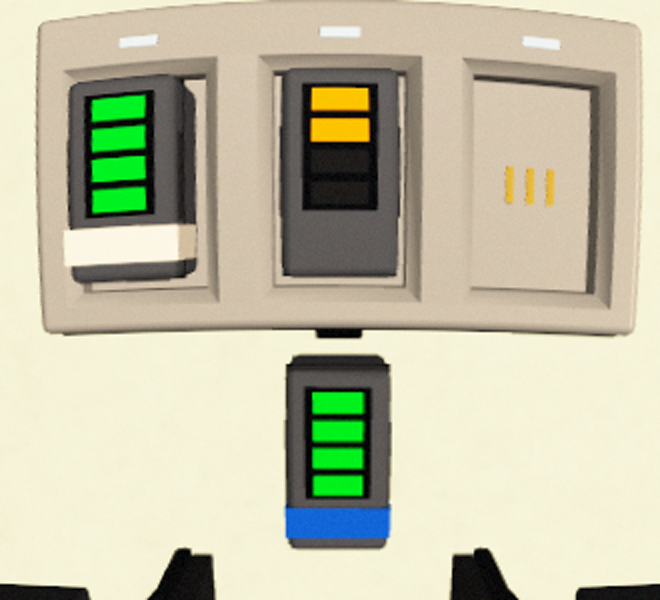

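```bash
python3 - <<'E'
from q import *
c=cam("wrist"); a=dict(k=2,u0=150,v0=0)
quad(c,"wrist",[(463,58),(612,70),(608,307),(463,300)],.032,"wellL bevel",**a)
quad(c,"wrist",[(473,80),(592,88),(588,295),(470,290)],.016,"wellL floor",**a)
quad(c,"wrist",[(262,56),(422,58),(420,300),(268,300)],.032,"mid",**a)
quad(c,"wrist",[(66,70),(216,58),(218,300),(72,302)],.032,"wellR",**a)
quad(c,"wrist",[(285,370),(390,370),(387,548),(288,548)],.04,"park",**a)
quad(c,"wrist",[(70,85),(184,75),(186,280),(72,280)],.056,"fw",**a)
plan((.46,.041,.25,-7))
E
```

```text
wellL bevel ctr [ 0.4856 -0.1859  0.032 ] L 0.0881 W 0.0552 yaw -1.2 yawlat -1.3
wellL floor ctr [ 0.4865 -0.1842  0.016 ] L 0.0809 W 0.0469 yaw -1.7 yawlat -0.9
mid ctr [ 0.4843 -0.2556  0.032 ] L 0.0873 W 0.0544 yaw -1.1 yawlat -1.8
wellR ctr [ 0.4816 -0.3273  0.032 ] L 0.087 W 0.0551 yaw -1.3 yawlat -2.6
park ctr [ 0.5852 -0.2603  0.04  ] L 0.0671 W 0.0367 yaw -1.4 yawlat -1.5
fw ctr [ 0.4828 -0.3257  0.056 ] L 0.0666 W 0.0388 yaw -1.8 yawlat -3.1
(0.46, 0.041, 0.25, -7) -> [ 0.1352  0.2986 -0.1204] [-0.0002  0.0022  0.0948] deg 5.4
t 5.75 tcp [ 0.5872 -0.2612  0.13  ] F [-0.9  0.9 -0.6] w 0.666 J [-10.  28.  -4.   0. -58. -82.]
```

Emit:
{"op": "jog_arm", "data": {
  "moves": [
    [-0.33,0.02,0.01,-0.01,0,0,0.01],
    [-0.33,0.045,0.028,-0.025,0,0,0.02],
    [-0.33,0.07,0.055,-0.04,0,0,0.03],
    [-0.33,0.092,0.087,-0.055,0,0,0.04],
    [-0.33,0.11,0.122,-0.067,0,0,0.05],
    [-0.33,0.122,0.16,-0.077,0,0,0.06],
    [-0.33,0.13,0.198,-0.084,0,0,0.07],
    [-0.33,0.134,0.235,-0.089,0,0,0.08],
    [-0.33,0.135,0.27,-0.09,0,0.002,0.09],
    [-0.33,0.135,0.298,-0.09,0,0.002,0.095]
  ]
}}

```text
time_s: 6.58
tcp_pos: [0.4587, 0.0424, 0.2179]
ee_rot: [[-0.993, 0.121, -0.004], [0.121, 0.993, 0.0], [0.004, -0.0, -1.0]]
wrist_force: [0.6, -0.1, -0.8]
gripper_width: 0.668
```

Emit:
{"op": "jog_arm", "data": {
  "moves": [
    [-0.33,0,0,0,0,0,0],
    [-0.33,0,0,0,0,0,0],
    [-0.33,0,0,0,0,0,0],
    [-0.33,0,0,0,0,0,0],
    [-0.33,0,0,0,0,0,0],
    [-0.33,0,0,0,0,0,0],
    [-0.33,0,0,0,0,0,0],
    [-0.33,0,0,0,0,0,0],
    [-0.33,0,0,0,0,0,0],
    [-0.33,0,0,0,0,0,0]
  ]
}}

```text
time_s: 7.42
tcp_pos: [0.4598, 0.0403, 0.2182]
ee_rot: [[-0.992, 0.122, -0.004], [0.122, 0.992, 0.0], [0.004, -0.0, -1.0]]
wrist_force: [0.7, 0.3, -0.0]
gripper_width: 0.666
```

```bash
python3 - <<'E'
from q import *
c=cam("wrist");im=c["frame"][:,:,::-1]; cv2.imwrite("pics/w7.png",im); cv2.imwrite("pics/w7a.png",cv2.resize(im[130:310,215:455],None,fx=3.333,fy=3.333,interpolation=cv2.INTER_CUBIC)); 
plan((.457,.041,.06,-7))
E
```

```text
(0.457, 0.041, 0.06, -7) -> [0.0022 0.0003 0.1582] [-0.0002 -0.0039 -0.0003] deg 0.2
t 7.47 tcp [0.4598 0.0403 0.2182] F [-0.   0.4  0. ] w 0.663 J [  25.    6.  -22.   -0.  -62. -122.]
```

View pics/w7.png

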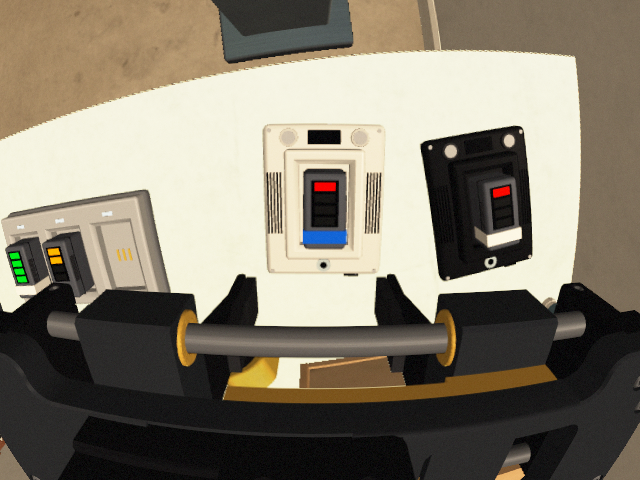

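View pics/w7a.png

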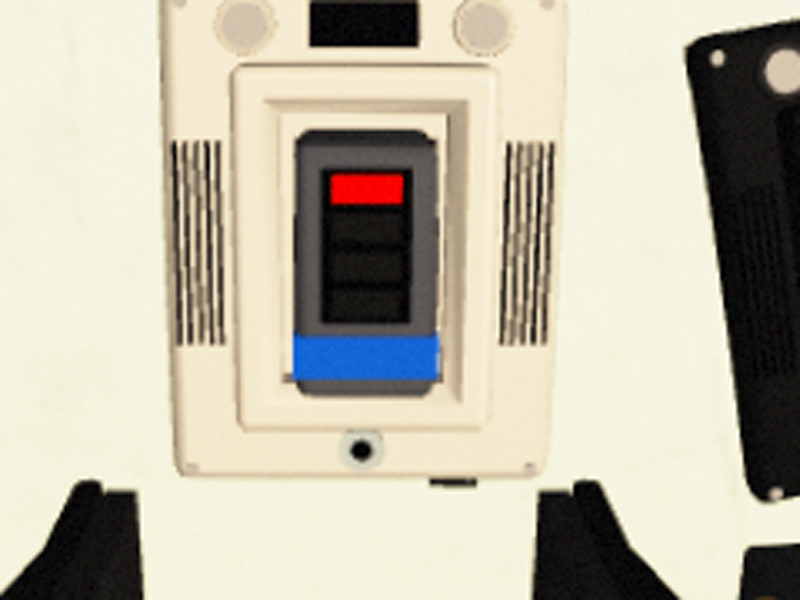

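```bash
python3 - <<'E'
from q import *
c=cam("wrist"); a=dict(k=3.333,u0=215,v0=130)
quad(c,"wrist",[(296,148),(436,148),(438,394),(296,394)],.062,"fb pack",**a)
quad(c,"wrist",[(264,100),(468,98),(463,405),(272,405)],.038,"well bevel",**a)
quad(c,"wrist",[(232,66),(498,66),(488,428),(240,428)],.038,"frame",**a)
cv2.imwrite("pics/w8.png",cv2.resize(np.clip(c["frame"][110:290,410:545,::-1].astype(int)*2,0,255).astype(np.uint8),None,fx=3.333,fy=3.333,interpolation=cv2.INTER_CUBIC))
plan((.457,.041,.06,-7))
E
```

```text
fb pack ctr [0.4577 0.0481 0.062 ] L 0.0673 W 0.0375 yaw -6.5 yawlat -7.0
well bevel ctr [0.4585 0.0487 0.038 ] L 0.0897 W 0.0564 yaw -6.4 yawlat -6.7
frame ctr [0.4574 0.0482 0.038 ] L 0.1063 W 0.0735 yaw -6.9 yawlat -7.0
(0.457, 0.041, 0.06, -7) -> [0.0022 0.0003 0.1582] [-0.0002 -0.0039 -0.0001] deg 0.2
t 7.52 tcp [0.4598 0.0404 0.2182] F [ 0.7 -0.2 -1.2] w 0.664 J [  25.    6.  -22.   -0.  -62. -122.]
```

View pics/w8.png

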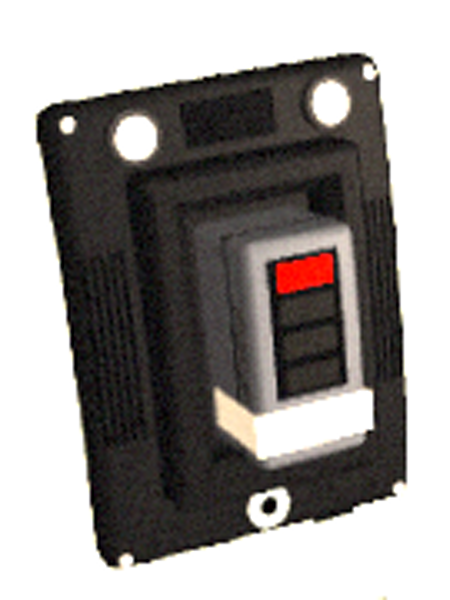

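Emit:
{"op": "jog_arm", "data": {
  "moves": [
    [-0.33,0.0026,0.006,0.015,0,-0.003,0],
    [-0.33,0.0026,0.006,0.045,0,-0.003,0],
    [-0.33,0.0026,0.006,0.075,0,-0.003,0],
    [-0.33,0.0026,0.006,0.1,0,-0.003,0],
    [-0.33,0.0026,0.006,0.12,0,-0.003,0],
    [-0.33,0.0026,0.006,0.135,0,-0.003,0],
    [-0.33,0.0026,0.006,0.147,0,-0.003,0],
    [-0.33,0.0026,0.006,0.158,0,-0.003,0],
    [-0.33,0.0026,0.006,0.168,0,-0.003,0],
    [-0.33,0.0026,0.006,0.176,0,-0.003,0]
  ]
}}

```text
time_s: 8.35
tcp_pos: [0.4571, 0.0467, 0.0414]
ee_rot: [[-0.993, 0.122, -0.002], [0.122, 0.993, -0.0], [0.002, -0.001, -1.0]]
wrist_force: [0.1, -0.4, 0.2]
gripper_width: 0.666
```

```bash
python3 - <<'E'
from q import *
c=cam("wrist");im=c["frame"][:,:,::-1]; cv2.imwrite("pics/w9.png",im)
plan((.458,.047,.042,-6.8))
E
```

```text
(0.458, 0.047, 0.042, -6.8) -> [-0.0017  0.0008 -0.0018] [-0.0018 -0.0038 -0.0038] deg 0.3
t 8.4 tcp [0.4562 0.0464 0.0403] F [ 0.1 -0.  -0.5] w 0.663 J [  26.   20.  -35.   -0.  -35. -123.]
```

View pics/w9.png

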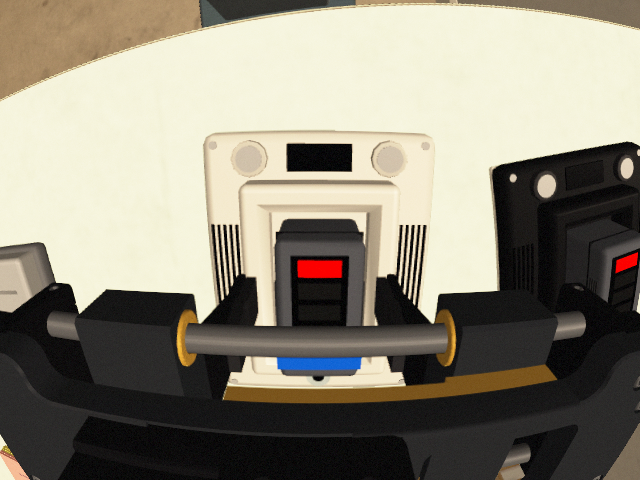

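Emit:
{"op": "jog_arm", "data": {
  "moves": [
    [0,-0.001,0.0015,-0.001,0,0,0],
    [1,-0.001,0.0015,-0.001,0,0,0],
    [1,-0.001,0.0015,-0.001,0,0,0],
    [1,-0.001,0.0015,-0.001,0,0,0],
    [1,-0.001,0.0015,-0.001,0,0,0],
    [1,-0.001,0.0015,-0.005,0,0,0],
    [1,-0.001,0.0015,-0.015,0,0,0],
    [1,-0.001,0.0015,-0.032,0,0,0],
    [1,-0.001,0.0015,-0.05,0,0,0],
    [1,-0.001,0.0015,-0.065,0,0,0]
  ]
}}

```text
time_s: 9.23
tcp_pos: [0.4582, 0.048, 0.1083]
ee_rot: [[-0.993, 0.122, -0.001], [0.122, 0.993, -0.0], [0.001, -0.0, -1.0]]
wrist_force: [1.1, 0.6, -2.2]
gripper_width: 0.433
```

```bash
python3 - <<'E'
from q import *
plan((.485,-.186,.12,-1.6),(.485,-.186,.0365,-1.6))
E
```

```text
(0.485, -0.186, 0.12, -1.6) -> [-0.0551 -0.229  -0.0117] [-0.0001 -0.001  -0.0944] deg 5.4
(0.485, -0.186, 0.0365, -1.6) -> [-0.0552 -0.229   0.0718] [-0.0001 -0.001  -0.0944] deg 5.4
t 9.23 tcp [0.4582 0.048  0.1083] F [ 1.1  0.6 -2.2] w 0.433 J [  26.   13.  -31.   -0.  -46. -123.]
```

Emit:
{"op": "jog_arm", "data": {
  "moves": [
    [1,-0.004,-0.012,-0.004,0,0,-0.005],
    [1,-0.01,-0.035,-0.008,0,0,-0.015],
    [1,-0.017,-0.065,-0.01,0,0,-0.027],
    [1,-0.025,-0.097,-0.01,0,0,-0.04],
    [1,-0.033,-0.13,-0.01,0,0,-0.055],
    [1,-0.041,-0.163,-0.01,0,0,-0.07],
    [1,-0.048,-0.193,-0.01,0,0,-0.08],
    [1,-0.053,-0.216,-0.01,0,0,-0.09],
    [1,-0.055,-0.229,-0.01,0,0,-0.094],
    [1,-0.055,-0.229,-0.01,0,0,-0.094]
  ]
}}

```text
time_s: 10.07
tcp_pos: [0.4847, -0.1881, 0.117]
ee_rot: [[-0.999, 0.032, -0.002], [0.032, 0.999, -0.0], [0.002, -0.0, -1.0]]
wrist_force: [0.0, 0.1, -1.8]
gripper_width: 0.431
```

Emit:
{"op": "jog_arm", "data": {
  "moves": [
    [1,0,0,0.005,0,0,0],
    [1,0,0,0.015,0,0,0],
    [1,0,0,0.025,0,0,0],
    [1,0,0,0.035,0,0,0],
    [1,0,0,0.04,0,0,0],
    [1,0,0,0.04,0,0,0],
    [1,0,0,0.04,0,0,0],
    [1,0,0,0.04,0,0,0],
    [1,0,0,0.04,0,0,0],
    [1,0,0,0.04,0,0,0]
  ]
}}

```text
time_s: 10.9
tcp_pos: [0.4855, -0.1859, 0.0777]
ee_rot: [[-1.0, 0.028, 0.0], [0.028, 1.0, -0.0], [-0.0, -0.0, -1.0]]
wrist_force: [-0.1, 0.4, -1.7]
gripper_width: 0.433
```

```bash
python3 - <<'E'
from q import *
c=cam("wrist");im=c["frame"][:,:,::-1]; cv2.imwrite("pics/w10.png",im)
c=cam("side");im=c["frame"][:,:,::-1]; cv2.imwrite("pics/s10.png",cv2.resize(im[220:440,180:480],None,fx=2.6,fy=2.6))
plan((.485,-.186,.0365,-1.6))
E
```

```text
(0.485, -0.186, 0.0365, -1.6) -> [ 0.0003 -0.0001  0.0411] [-0.0002 -0.0002 -0.0003] deg 0.0
t 11.0 tcp [ 0.4853 -0.1859  0.0776] F [ 0.2  0.6 -1.3] w 0.435 J [ -3.  21. -25.   0. -44. -89.]
```

View pics/w10.png

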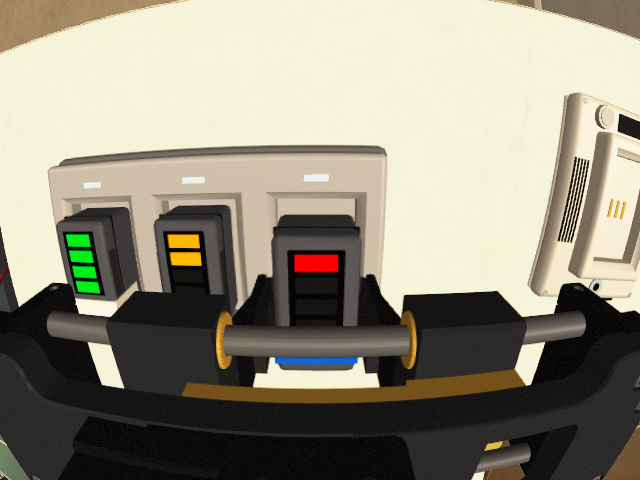

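View pics/s10.png

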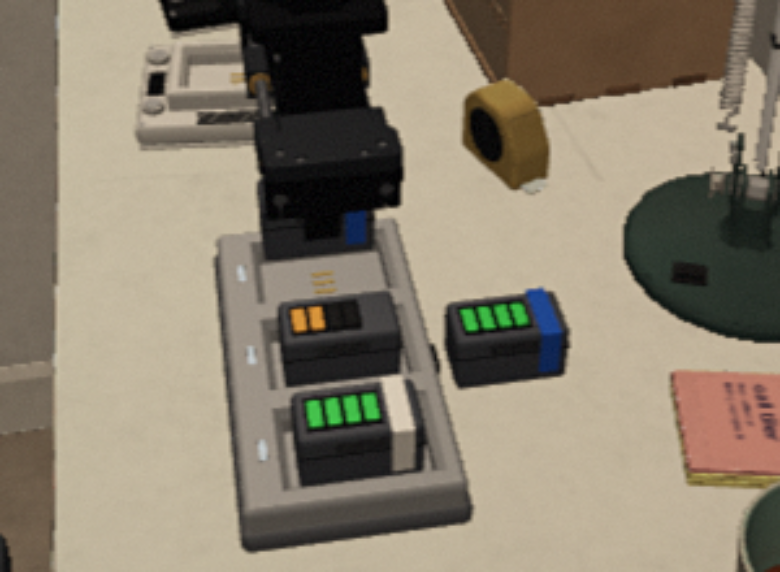

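Emit:
{"op": "jog_arm", "data": {
  "moves": [
    [1,-0.0015,0,0.006,0,0,0],
    [1,-0.0015,0,0.013,0,0,0],
    [1,-0.0015,0,0.02,0,0,0],
    [1,-0.0015,0,0.027,0,0,0],
    [1,-0.0015,0,0.034,0,0,0],
    [1,-0.0015,0,0.039,0,0,0],
    [1,-0.0015,0,0.041,0,0,0],
    [1,-0.0015,0,0.041,0,0,0],
    [1,-0.0015,0,0.041,0,0,0],
    [1,-0.0015,0,0.041,0,0,0]
  ]
}}

```text
time_s: 11.83
tcp_pos: [0.4859, -0.1859, 0.0376]
ee_rot: [[-1.0, 0.027, -0.002], [0.027, 1.0, -0.0], [0.002, -0.0, -1.0]]
wrist_force: [-4.5, 3.3, 12.7]
gripper_width: 0.434
```

```bash
python3 - <<'E'
from q import *
plan((.485,-.186,.0365,-1.6))
E
```

```text
(0.485, -0.186, 0.0365, -1.6) -> [ 0.0009 -0.0001  0.0011] [-0.0005 -0.0024  0.0004] deg 0.1
t 11.83 tcp [ 0.4859 -0.1859  0.0376] F [-4.5  3.3 12.7] w 0.434 J [ -3.  24. -27.   0. -38. -89.]
```

Emit:
{"op": "jog_arm", "data": {
  "moves": [
    [0,0,0,0,0,0,0],
    [-0.33,0,0,0,0,0,0],
    [-0.33,0,0,0,0,0,0],
    [-0.33,0,0,-0.005,0,0,0],
    [-0.33,0,0,-0.02,0,0,0],
    [-0.33,0,0,-0.045,0,0,0],
    [-0.33,0,0,-0.07,0,0,0],
    [-0.33,0,0,-0.095,0,0,0],
    [-0.33,0,0,-0.105,0,0,0],
    [-0.33,0,0,-0.105,0,0,0]
  ]
}}

```text
time_s: 12.67
tcp_pos: [0.4885, -0.1862, 0.1439]
ee_rot: [[-1.0, 0.028, 0.005], [0.028, 1.0, -0.001], [-0.005, -0.001, -1.0]]
wrist_force: [0.4, 0.1, 0.8]
gripper_width: 0.664
```

```bash
python3 - <<'E'
from q import *
c=cam("wrist");im=c["frame"][:,:,::-1]; cv2.imwrite("pics/w11.png",im)
c=cam("side");im=c["frame"][:,:,::-1]; cv2.imwrite("pics/s11.png",cv2.resize(im[220:440,180:480],None,fx=2.6,fy=2.6))
plan((.482,-.328,.10,-1.6))
E
```

```text
(0.482, -0.328, 0.1, -1.6) -> [-0.     -0.1424  0.0405] [ 0.0004 -0.0017 -0.0008] deg 0.1
t 12.77 tcp [ 0.4861 -0.1857  0.1405] F [-0.4  1.  -0.1] w 0.664 J [ -3.  16. -21.  -0. -53. -89.]
```

View pics/w11.png

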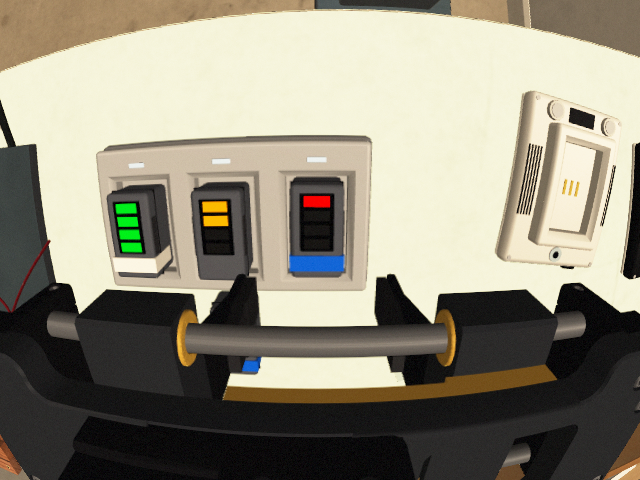

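View pics/s11.png

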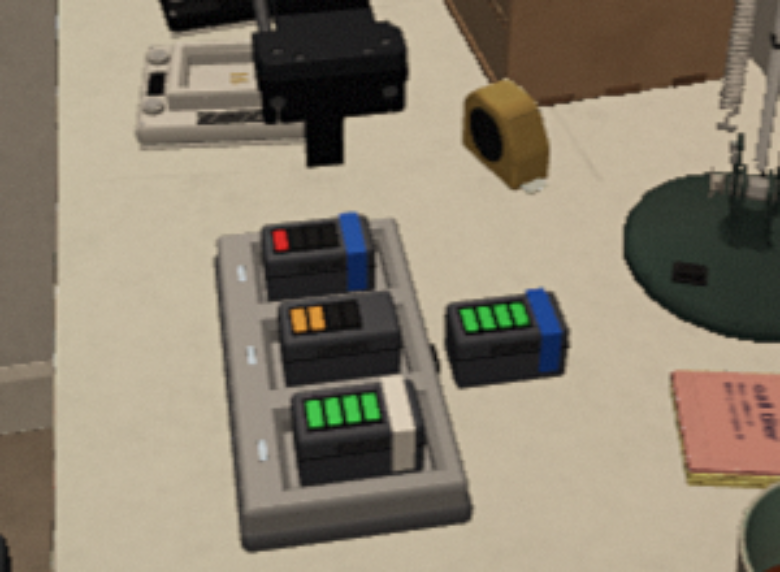

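Emit:
{"op": "jog_arm", "data": {
  "moves": [
    [-0.33,0,-0.02,0,0,0,0],
    [-0.33,0,-0.05,0,0,0,0],
    [-0.33,0,-0.08,0,0,0,0],
    [-0.33,0,-0.11,0,0,0,0],
    [-0.33,0,-0.132,0.01,0,0,0],
    [-0.33,0,-0.142,0.025,0,0,0],
    [-0.33,0,-0.142,0.04,0,0,0],
    [-0.33,0,-0.142,0.055,0,0,0],
    [-0.33,0,-0.142,0.06,0,0,0],
    [-0.33,0,-0.142,0.06,0,0,0]
  ]
}}

```text
time_s: 13.6
tcp_pos: [0.4805, -0.3271, 0.0779]
ee_rot: [[-1.0, 0.029, -0.007], [0.029, 1.0, 0.002], [0.008, 0.002, -1.0]]
wrist_force: [-0.2, 1.0, -0.3]
gripper_width: 0.661
```

```bash
python3 - <<'E'
from q import *
c=cam("wrist");im=c["frame"][:,:,::-1]; cv2.imwrite("pics/w12.png",im)
plan((.482,-.328,.0365,-1.6))
E
```

```text
(0.482, -0.328, 0.0365, -1.6) -> [-0.0006 -0.0005  0.043 ] [ 0.0009 -0.0047 -0.0001] deg 0.3
t 13.65 tcp [ 0.4816 -0.3275  0.0795] F [-0.2  0.3  0.6] w 0.667 J [-18.  26. -16.   0. -48. -73.]
```

View pics/w12.png

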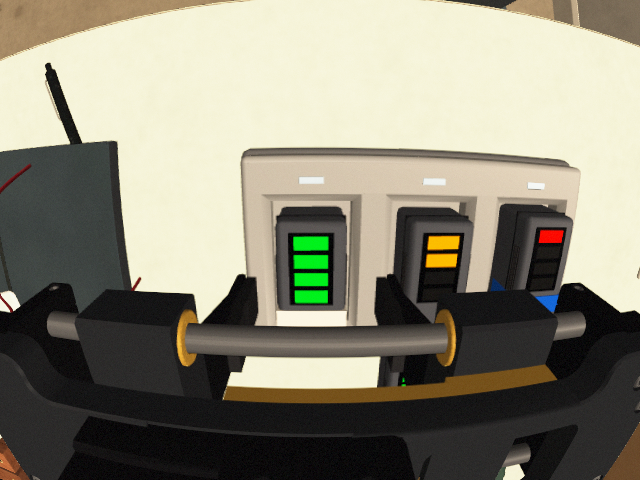

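Emit:
{"op": "jog_arm", "data": {
  "moves": [
    [-0.33,-0.0005,-0.0025,0.005,0,-0.003,0],
    [-0.33,-0.0005,-0.0025,0.015,0,-0.003,0],
    [-0.33,-0.0005,-0.0025,0.025,0,-0.003,0],
    [-0.33,-0.0005,-0.0025,0.035,0,-0.003,0],
    [-0.33,-0.0005,-0.0025,0.042,0,-0.003,0],
    [-0.33,-0.0005,-0.0025,0.042,0,-0.003,0],
    [0,-0.0005,-0.0025,0.042,0,-0.003,0],
    [0.5,-0.0005,-0.0025,0.042,0,-0.003,0],
    [1,-0.0005,-0.0025,0.042,0,-0.003,0],
    [1,-0.0005,-0.0025,0.042,0,-0.003,0]
  ]
}}

```text
time_s: 14.48
tcp_pos: [0.4833, -0.3305, 0.0398]
ee_rot: [[-1.0, 0.028, 0.003], [0.028, 1.0, -0.001], [-0.003, -0.001, -1.0]]
wrist_force: [0.8, 1.0, 3.2]
gripper_width: 0.447
```

Emit:
{"op": "jog_arm", "data": {
  "moves": [
    [1,0,0,0,0,0,0],
    [1,0,0,0,0,0,0],
    [1,0,0,-0.003,0,0,0],
    [1,0,0,-0.01,0,0,0],
    [1,0,0,-0.02,0,0,0],
    [1,0,0,-0.035,0,0,0],
    [1,0,0,-0.052,0,0,0],
    [1,0,0,-0.07,0,0,0],
    [1,0,0,-0.08,0,0,0],
    [1,0,0,-0.08,0,0,0]
  ]
}}

```text
time_s: 15.32
tcp_pos: [0.4845, -0.3312, 0.1226]
ee_rot: [[-1.0, 0.028, 0.008], [0.028, 1.0, -0.003], [-0.008, -0.003, -1.0]]
wrist_force: [0.6, -0.6, -2.4]
gripper_width: 0.439
```

```bash
python3 - <<'E'
from q import *
c=cam("wrist");im=c["frame"][:,:,::-1]; cv2.imwrite("pics/w13.png",im)
plan((.458,.0475,.12,-6.8))
E
```

```text
(0.458, 0.0475, 0.12, -6.8) -> [3.620e-02 3.772e-01 1.000e-04] [-0.0008  0.0052  0.0904] deg 5.2
t 15.37 tcp [ 0.4835 -0.3306  0.1207] F [-0.1  0.9 -2.8] w 0.434 J [-19.  23. -13.  -0. -53. -73.]
```

View pics/w13.png

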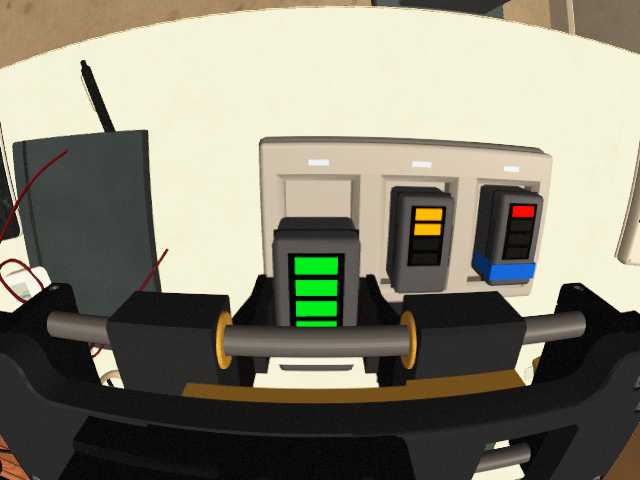

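Emit:
{"op": "jog_arm", "data": {
  "moves": [
    [1,0.002,0.012,0,0,0,0.003],
    [1,0.005,0.035,0,0,0,0.009],
    [1,0.008,0.065,0,0,0,0.016],
    [1,0.012,0.1,0,0,0,0.024],
    [1,0.016,0.137,0,0,0,0.033],
    [1,0.02,0.174,0,0,0,0.042],
    [1,0.023,0.211,0,0,0,0.05],
    [1,0.026,0.248,0,0,0,0.06],
    [1,0.029,0.283,0,0.003,0,0.069],
    [1,0.031,0.315,0,0,0.004,0.077]
  ]
}}

```text
time_s: 16.2
tcp_pos: [0.4585, -0.0126, 0.118]
ee_rot: [[-0.994, 0.105, -0.005], [0.105, 0.994, -0.0], [0.005, -0.001, -1.0]]
wrist_force: [-0.5, -0.1, -2.6]
gripper_width: 0.434
```

```bash
python3 - <<'E'
from q import *
plan((.46,.0475,.085,-6.8))
E
```

```text
(0.46, 0.0475, 0.085, -6.8) -> [0.0046 0.06   0.033 ] [-0.001  -0.0049  0.0136] deg 0.8
t 16.2 tcp [ 0.4585 -0.0126  0.118 ] F [-0.5 -0.1 -2.6] w 0.434 J [  19.   13.  -30.   -0.  -47. -115.]
```

Emit:
{"op": "jog_arm", "data": {
  "moves": [
    [1,0.002,0.025,0,0,0,0.006],
    [1,0.004,0.045,0,0,0,0.012],
    [1,0.0045,0.056,0.005,0,0,0.013],
    [1,0.0045,0.06,0.013,0,0,0.013],
    [1,0.0045,0.06,0.02,0,0,0.013],
    [1,0.0045,0.06,0.028,0,0,0.013],
    [1,0.0045,0.06,0.033,0,0,0.013],
    [1,0.0045,0.06,0.033,0,0,0.013],
    [1,0.0045,0.06,0.033,0,0,0.013],
    [1,0.0045,0.06,0.033,0,0,0.013]
  ]
}}

```text
time_s: 17.03
tcp_pos: [0.4627, 0.045, 0.0862]
ee_rot: [[-0.993, 0.119, -0.002], [0.119, 0.993, -0.0], [0.002, -0.0, -1.0]]
wrist_force: [-0.4, 0.4, -0.9]
gripper_width: 0.433
```

```bash
python3 - <<'E'
from q import *
c=cam("wrist");im=c["frame"][:,:,::-1]; cv2.imwrite("pics/w14.png",im)
c=cam("side");im=c["frame"][:,:,::-1]; cv2.imwrite("pics/s14.png",cv2.resize(im[150:330,180:420],None,fx=3.2,fy=3.2))
plan((.46,.0475,.043,-6.8))
E
```

```text
(0.46, 0.0475, 0.043, -6.8) -> [0.003  0.0018 0.0435] [ 0.0002 -0.0012 -0.0001] deg 0.1
t 17.13 tcp [0.4628 0.0453 0.0865] F [-0.8 -0.3 -1.5] w 0.431 J [  26.   16.  -32.   -0.  -42. -122.]
```

View pics/w14.png

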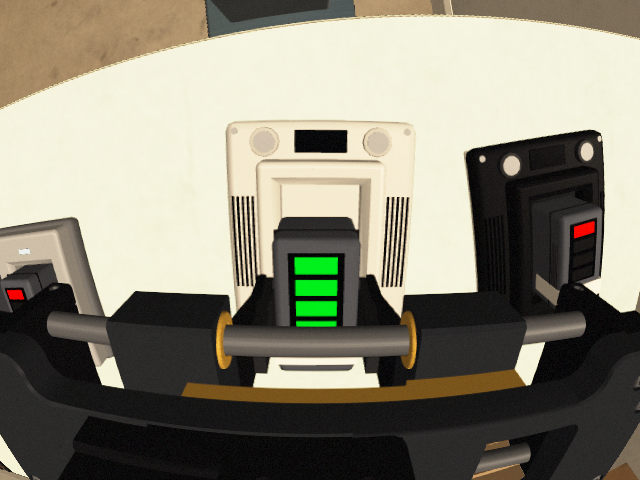

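View pics/s14.png

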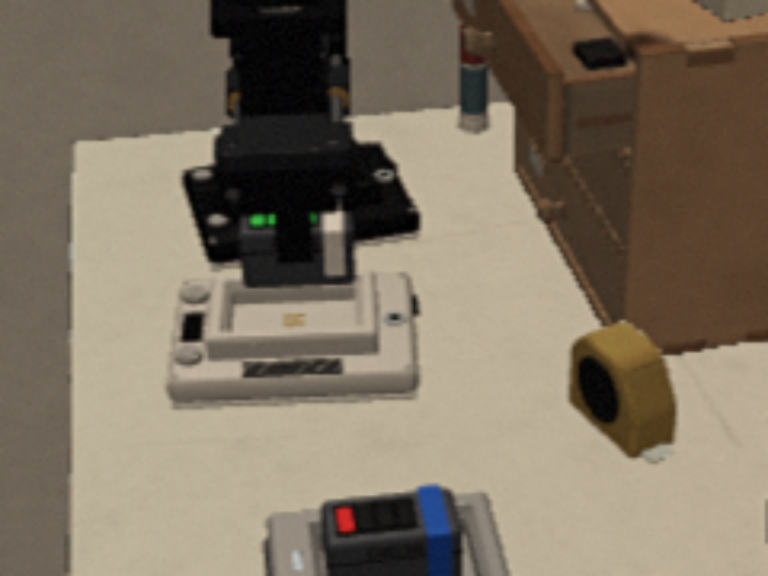

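Emit:
{"op": "jog_arm", "data": {
  "moves": [
    [1,0.0015,0.001,0.003,0,0,0],
    [1,0.003,0.002,0.01,0,0,0],
    [1,0.003,0.002,0.017,0,0,0],
    [1,0.003,0.002,0.024,0,0,0],
    [1,0.003,0.002,0.031,0,0,0],
    [1,0.003,0.002,0.038,0,0,0],
    [1,0.003,0.002,0.042,0,0,0],
    [1,0.003,0.002,0.043,0,0,0],
    [1,0.003,0.002,0.043,0,0,0],
    [1,0.003,0.002,0.043,0,0,0]
  ]
}}

```text
time_s: 17.97
tcp_pos: [0.4594, 0.0477, 0.0452]
ee_rot: [[-0.993, 0.117, -0.003], [0.117, 0.993, -0.001], [0.003, -0.001, -1.0]]
wrist_force: [-8.3, 0.9, 22.3]
gripper_width: 0.433
```

```bash
python3 - <<'E'
from q import *
c=cam("side");im=c["frame"][:,:,::-1]; cv2.imwrite("pics/s15.png",cv2.resize(im[150:330,180:420],None,fx=3.2,fy=3.2))
plan((.46,.0475,.043,-6.8))
E
```

```text
(0.46, 0.0475, 0.043, -6.8) -> [-0.0006 -0.0002  0.0023] [-0.0013 -0.0024  0.0019] deg 0.2
t 18.02 tcp [0.4594 0.0477 0.0453] F [-9.   0.7 22.1] w 0.431 J [  26.   19.  -35.   -0.  -36. -123.]
```

View pics/s15.png

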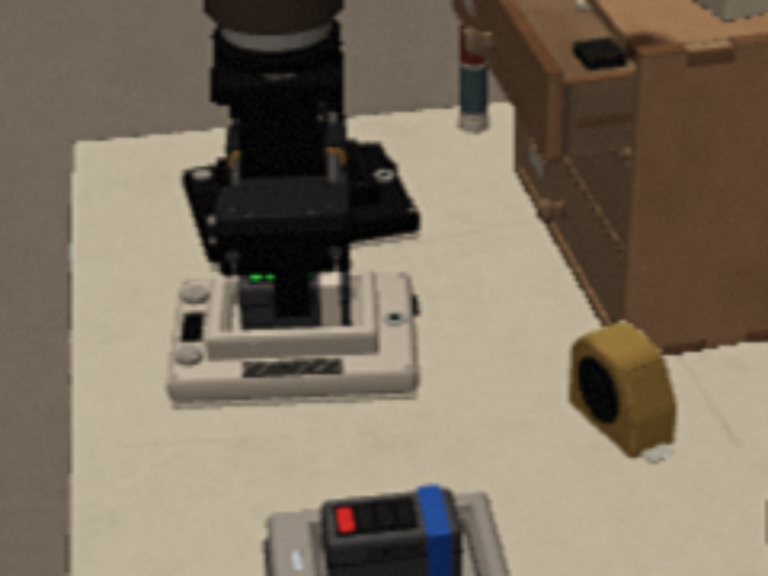

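Emit:
{"op": "jog_arm", "data": {
  "moves": [
    [0,0,0,0,0,0,0],
    [-0.33,0,0,0,0,0,0],
    [-0.33,0,0,0,0,0,0],
    [-0.33,0,0,-0.005,0,0,0],
    [-0.33,0,0,-0.02,0,0,0],
    [-0.33,0,0,-0.045,0,0,0],
    [-0.33,0,0,-0.075,0,0,0],
    [-0.33,0,0,-0.105,0,0,0],
    [-0.33,0,0,-0.13,0,0,0],
    [-0.33,0,0,-0.145,0,0,0]
  ]
}}

```text
time_s: 18.85
tcp_pos: [0.4612, 0.0481, 0.1913]
ee_rot: [[-0.993, 0.117, 0.003], [0.117, 0.993, 0.001], [-0.002, 0.002, -1.0]]
wrist_force: [-0.0, 0.1, -0.5]
gripper_width: 0.661
```

```bash
python3 - <<'E'
from q import *
c=cam("wrist");im=c["frame"][:,:,::-1]; cv2.imwrite("pics/w16.png",im)
plan((.475,.215,.2,5.5))
E
```

```text
(0.475, 0.215, 0.2, 5.5) -> [ 0.0071  0.1669 -0.0062] [ 0.0024  0.0067 -0.2132] deg 12.2
t 18.9 tcp [0.4626 0.0485 0.1933] F [0.8 0.2 1.8] w 0.667 J [  26.    8.  -24.    0.  -58. -123.]
```

View pics/w16.png

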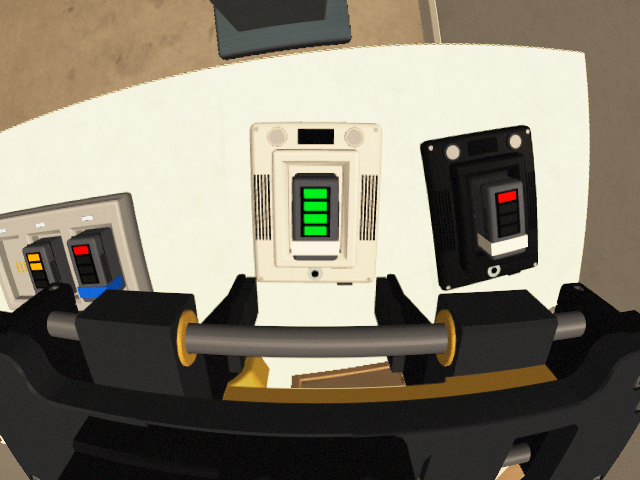

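Emit:
{"op": "jog_arm", "data": {
  "moves": [
    [-0.33,0.001,0.01,0,0,0,-0.015],
    [-0.33,0.002,0.03,0,0,0,-0.04],
    [-0.33,0.003,0.055,0,0,0,-0.07],
    [-0.33,0.004,0.085,0,0,0,-0.105],
    [-0.33,0.005,0.115,0,0,0,-0.145],
    [-0.33,0.006,0.142,0,0,0,-0.18],
    [-0.33,0.007,0.16,0,0,0,-0.205],
    [-0.33,0.007,0.167,0,0,0,-0.213],
    [-0.33,0.007,0.167,0,0,0,-0.213],
    [-0.33,0.007,0.167,0,0,0,-0.213]
  ]
}}

```text
time_s: 19.73
tcp_pos: [0.4719, 0.2143, 0.1869]
ee_rot: [[-0.995, -0.095, -0.004], [-0.095, 0.995, -0.002], [0.004, -0.001, -1.0]]
wrist_force: [0.5, -0.5, 0.2]
gripper_width: 0.665
```

```bash
python3 - <<'E'
from q import *
c=cam("wrist");im=c["frame"][:,:,::-1]; cv2.imwrite("pics/w17.png",im); cv2.imwrite("pics/w17a.png",cv2.resize(np.clip(im[120:310,215:455].astype(int)*2,0,255).astype(np.uint8),None,fx=3,fy=3,interpolation=cv2.INTER_CUBIC)); 
plan((.475,.215,.06,5.5))
E
```

```text
(0.475, 0.215, 0.06, 5.5) -> [-0.0036  0.0011  0.1272] [-0.001  -0.0039 -0.0017] deg 0.3
t 19.78 tcp [0.472  0.2138 0.1872] F [ 0.5 -0.1  0.3] w 0.666 J [  42.   14.  -17.   -0.  -59. -127.]
```

View pics/w17a.png

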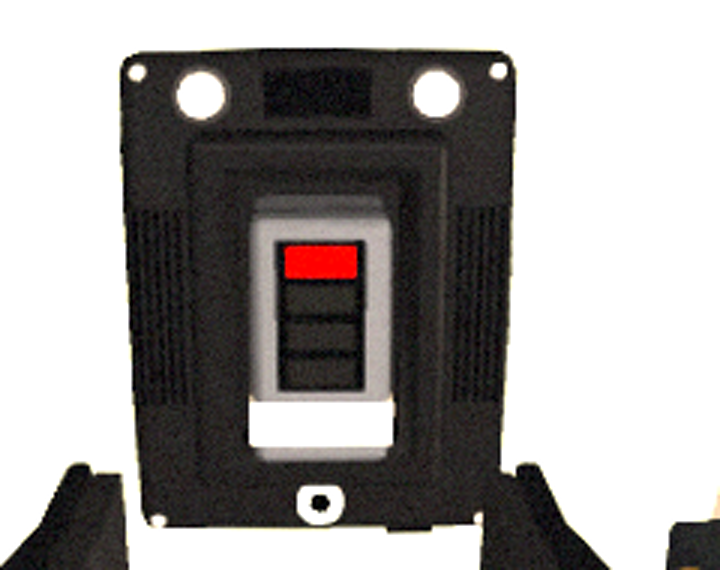

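```bash
python3 - <<'E'
from q import *
c=cam("wrist"); a=dict(k=3,u0=215,v0=120)
quad(c,"wrist",[(251,216),(391,216),(391,460),(255,460)],.062,"fw pack",**a)
quad(c,"wrist",[(190,137),(446,141),(437,487),(197,487)],.038,"frame",**a)
quad(c,"wrist",[(223,172),(412,172),(410,465),(228,465)],.038,"bevel",**a)
plan((.475,.215,.06,5.5))
E
```

```text
fw pack ctr [0.479  0.2191 0.062 ] L 0.0692 W 0.0374 yaw 6.1 yawlat 5.4
frame ctr [0.48   0.2183 0.038 ] L 0.1064 W 0.0729 yaw 5.4 yawlat 4.9
bevel ctr [0.481  0.2185 0.038 ] L 0.0894 W 0.0544 yaw 5.9 yawlat 5.4
(0.475, 0.215, 0.06, 5.5) -> [-0.0034  0.0012  0.1275] [-0.0006 -0.0033 -0.0022] deg 0.2
t 19.83 tcp [0.4722 0.2136 0.1875] F [-0.8 -0.   0.5] w 0.667 J [  42.   13.  -17.   -0.  -59. -127.]
```

Emit:
{"op": "jog_arm", "data": {
  "moves": [
    [-0.33,-0.003,0.002,0.01,0,-0.003,-0.002],
    [-0.33,-0.0072,0.0037,0.03,0,-0.003,-0.002],
    [-0.33,-0.0072,0.0037,0.055,0,-0.003,-0.002],
    [-0.33,-0.0072,0.0037,0.08,0,-0.003,-0.002],
    [-0.33,-0.0072,0.0037,0.1,0,-0.003,-0.002],
    [-0.33,-0.0072,0.0037,0.118,0,-0.003,-0.002],
    [-0.33,-0.0072,0.0037,0.131,0,-0.003,-0.002],
    [-0.33,-0.0072,0.0037,0.14,0,-0.003,-0.002],
    [-0.33,-0.0072,0.0037,0.144,0,-0.003,-0.002],
    [-0.33,-0.0072,0.0037,0.144,0,-0.003,-0.002]
  ]
}}

```text
time_s: 20.67
tcp_pos: [0.479, 0.2181, 0.0436]
ee_rot: [[-0.995, -0.096, -0.0], [-0.096, 0.995, -0.001], [0.0, -0.001, -1.0]]
wrist_force: [0.6, -0.0, 1.0]
gripper_width: 0.666
```

```bash
python3 - <<'E'
from q import *
c=cam("wrist");im=c["frame"][:,:,::-1]; cv2.imwrite("pics/w18.png",np.clip(im.astype(int)*2,0,255).astype(np.uint8))
plan((.479,.218,.043,5.5))
E
```

```text
(0.479, 0.218, 0.043, 5.5) -> [ 0.0005 -0.0005  0.0013] [0.0002 0.0012 0.0003] deg 0.1
t 20.72 tcp [0.4795 0.2186 0.0443] F [-0.2  1.1  0.3] w 0.663 J [  42.   24.  -26.    0.  -40. -127.]
```

View pics/w18.png

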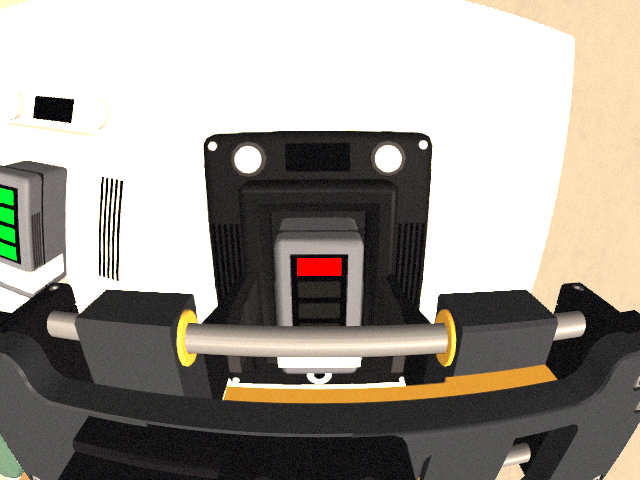

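Emit:
{"op": "jog_arm", "data": {
  "moves": [
    [-0.33,0.002,0.001,0.001,0,0,0],
    [0,0.002,0.001,0.001,0,0,0],
    [1,0.002,0.001,0.001,0,0,0],
    [1,0.002,0.001,0.001,0,0,0],
    [1,0.002,0.001,0.001,0,0,0],
    [1,0.002,0.001,0.001,0,0,0],
    [1,0.002,0.001,-0.005,0,0,0],
    [1,0.002,0.001,-0.018,0,0,0],
    [1,0.002,0.001,-0.037,0,0,0],
    [1,0.002,0.001,-0.06,0,0,0]
  ]
}}

```text
time_s: 21.55
tcp_pos: [0.476, 0.2189, 0.1037]
ee_rot: [[-0.995, -0.096, -0.002], [-0.096, 0.995, -0.002], [0.002, -0.002, -1.0]]
wrist_force: [-0.2, 0.2, -1.0]
gripper_width: 0.434
```

```bash
python3 - <<'E'
from q import *
c=cam("wrist");im=c["frame"][:,:,::-1]; cv2.imwrite("pics/w19.png",np.clip(im.astype(int)*2,0,255).astype(np.uint8))
plan((.482,-.329,.125,-1.6))
E
```

```text
(0.482, -0.329, 0.125, -1.6) -> [ 0.0509 -0.5475 -0.0178] [0.0034 0.007  0.126 ] deg 7.2
t 21.6 tcp [0.4791 0.2209 0.1092] F [1.  0.8 2. ] w 0.435 J [  42.   19.  -22.    0.  -48. -127.]
```

View pics/w19.png

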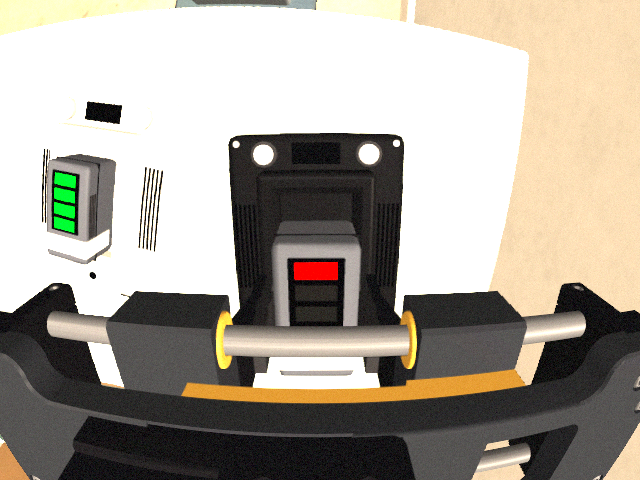

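Emit:
{"op": "jog_arm", "data": {
  "moves": [
    [1,0.001,-0.012,-0.003,0,0,0.003],
    [1,0.003,-0.035,-0.006,0,0,0.009],
    [1,0.006,-0.065,-0.01,0,0,0.017],
    [1,0.009,-0.1,-0.013,0,0,0.025],
    [1,0.013,-0.137,-0.015,0,0,0.033],
    [1,0.016,-0.174,-0.015,0,0,0.041],
    [1,0.02,-0.211,-0.015,0,0,0.049],
    [1,0.023,-0.248,-0.015,0,0,0.057],
    [1,0.027,-0.285,-0.015,0,0,0.065],
    [1,0.03,-0.322,-0.015,0,0,0.073]
  ]
}}

```text
time_s: 22.43
tcp_pos: [0.4769, -0.1058, 0.1186]
ee_rot: [[-1.0, -0.023, -0.0], [-0.023, 1.0, 0.001], [0.0, 0.001, -1.0]]
wrist_force: [0.5, 0.5, -0.6]
gripper_width: 0.432
```

```bash
python3 - <<'E'
from q import *
plan((.482,-.329,.12,-1.6))
E
```

```text
(0.482, -0.329, 0.12, -1.6) -> [ 0.     -0.2233 -0.0015] [ 0.0005 -0.0004  0.051 ] deg 2.9
t 22.43 tcp [ 0.4769 -0.1058  0.1186] F [ 0.5  0.5 -0.6] w 0.432 J [  7.  15. -27.  -0. -48. -95.]
```

Emit:
{"op": "jog_arm", "data": {
  "moves": [
    [1,0,-0.035,0,0,0,0.008],
    [1,0,-0.07,0,0,0,0.016],
    [1,0,-0.105,0,0,0,0.024],
    [1,0,-0.14,0,0,0,0.032],
    [1,0,-0.172,0,0,0,0.04],
    [1,0,-0.2,0,0,0,0.046],
    [1,0,-0.217,0.005,0,0,0.05],
    [1,0,-0.223,0.015,0,0,0.051],
    [1,0,-0.223,0.025,0,0,0.051],
    [1,0,-0.223,0.03,0,0,0.051]
  ]
}}

```text
time_s: 23.27
tcp_pos: [0.4817, -0.3258, 0.0864]
ee_rot: [[-1.0, 0.028, -0.003], [0.028, 1.0, 0.003], [0.003, 0.003, -1.0]]
wrist_force: [-0.7, 1.1, -1.4]
gripper_width: 0.432
```

Emit:
{"op": "jog_arm", "data": {
  "moves": [
    [1,0,0,0.002,0,0,0],
    [1,0,0,0.005,0,0,0],
    [1,0,0,0.005,0,0,0],
    [1,0,0,0.005,0,0,0],
    [1,0,0,0.005,0,0,0],
    [1,0,0,0.005,0,0,0],
    [1,0,0,0.005,0,0,0],
    [1,0,0,0.005,0,0,0],
    [1,0,0,0.005,0,0,0],
    [1,0,0,0.005,0,0,0]
  ]
}}

```text
time_s: 24.1
tcp_pos: [0.4836, -0.3267, 0.084]
ee_rot: [[-1.0, 0.027, 0.001], [0.027, 1.0, 0.0], [-0.001, 0.0, -1.0]]
wrist_force: [0.4, 0.3, -2.1]
gripper_width: 0.43
```

```bash
python3 - <<'E'
from q import *
c=cam("wrist");im=c["frame"][:,:,::-1]; cv2.imwrite("pics/w20.png",im)
c=cam("side");im=c["frame"][:,:,::-1]; cv2.imwrite("pics/s20.png",cv2.resize(im[220:440,180:480],None,fx=2.6,fy=2.6))
plan((.482,-.329,.037,-1.6))
E
```

```text
(0.482, -0.329, 0.037, -1.6) -> [ 0.0016 -0.0024  0.0469] [0.0004 0.0009 0.0006] deg 0.1
t 24.2 tcp [ 0.4836 -0.3267  0.0839] F [ 0.6  0.1 -2.1] w 0.43 J [-18.  26. -16.  -0. -49. -73.]
```

View pics/w20.png

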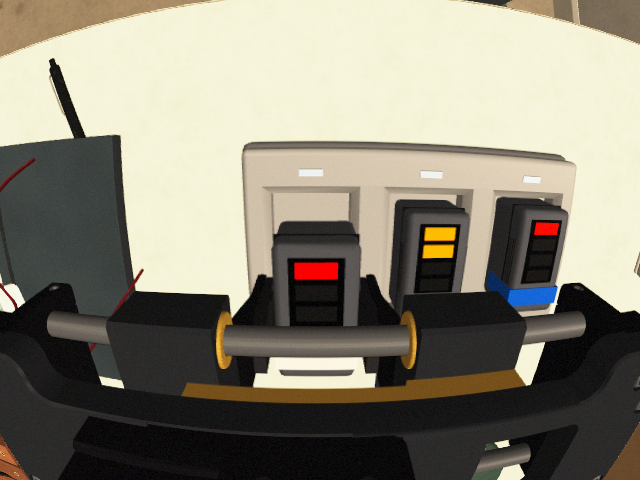

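View pics/s20.png

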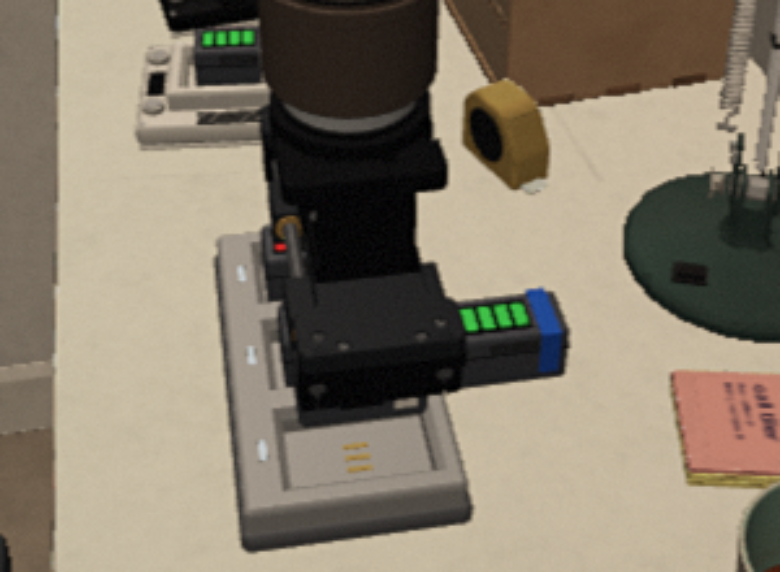

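Emit:
{"op": "jog_arm", "data": {
  "moves": [
    [1,0.001,-0.0024,0.003,0,0,0],
    [1,0.0016,-0.0024,0.01,0,0,0],
    [1,0.0016,-0.0024,0.017,0,0,0],
    [1,0.0016,-0.0024,0.024,0,0,0],
    [1,0.0016,-0.0024,0.031,0,0,0],
    [1,0.0016,-0.0024,0.038,0,0,0],
    [1,0.0016,-0.0024,0.043,0,0,0],
    [1,0.0016,-0.0024,0.046,0,0,0],
    [1,0.0016,-0.0024,0.046,0,0,0],
    [1,0.0016,-0.0024,0.046,0,0,0]
  ]
}}

```text
time_s: 25.03
tcp_pos: [0.4822, -0.329, 0.0378]
ee_rot: [[-1.0, 0.027, 0.001], [0.027, 1.0, 0.0], [-0.001, 0.0, -1.0]]
wrist_force: [-1.5, 0.1, -1.7]
gripper_width: 0.434
```

```bash
python3 - <<'E'
from q import *
plan((.482,-.329,.037,-1.6))
E
```

```text
(0.482, -0.329, 0.037, -1.6) -> [0.0002 0.     0.0008] [0.0002 0.0012 0.0009] deg 0.1
t 25.03 tcp [ 0.4822 -0.329   0.0378] F [-1.5  0.1 -1.7] w 0.434 J [-18.  29. -18.  -0. -43. -73.]
```

Not touching yet; lower by 2 mm more, then release.

Emit:
{"op": "jog_arm", "data": {
  "moves": [
    [1,0,0,0.001,0,0,0],
    [1,0,0,0.002,0,0,0],
    [1,0,0,0.002,0,0,0],
    [0,0,0,0.002,0,0,0],
    [-0.33,0,0,0.002,0,0,0],
    [-0.33,0,0,0.002,0,0,0],
    [-0.33,0,0,-0.005,0,0,0],
    [-0.33,0,0,-0.03,0,0,0],
    [-0.33,0,0,-0.065,0,0,0],
    [-0.33,0,0,-0.09,0,0,0]
  ]
}}

```text
time_s: 25.87
tcp_pos: [0.4825, -0.3295, 0.1304]
ee_rot: [[-1.0, 0.027, 0.002], [0.027, 1.0, -0.001], [-0.002, -0.001, -1.0]]
wrist_force: [1.0, -0.6, 0.0]
gripper_width: 0.659
```

```bash
python3 - <<'E'
from q import *
c=cam("wrist");im=c["frame"][:,:,::-1]; cv2.imwrite("pics/w21.png",im)
c=cam("side");im=c["frame"][:,:,::-1]; cv2.imwrite("pics/s21.png",cv2.resize(im[220:440,180:480],None,fx=2.6,fy=2.6))
plan((.586,-.261,.12,-1.6))
E
```

```text
(0.586, -0.261, 0.12, -1.6) -> [-0.0989  0.0723  0.0144] [-0.0044  0.011   0.0018] deg 0.7
t 25.97 tcp [ 0.4851 -0.3306  0.1336] F [0.3 0.1 1.3] w 0.663 J [-18.  22. -13.   0. -54. -73.]
```

View pics/w21.png

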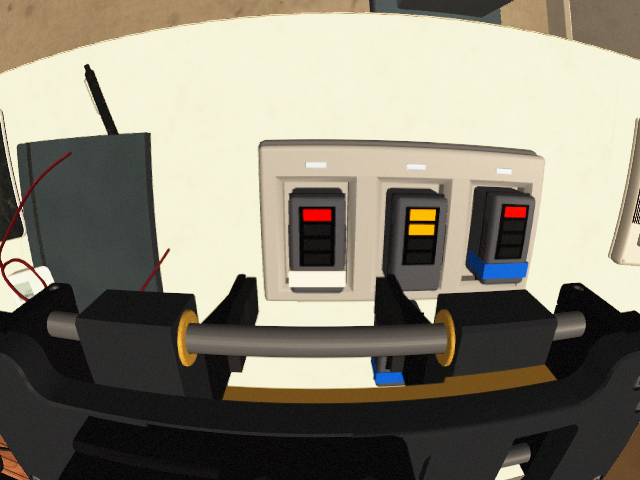

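View pics/s21.png

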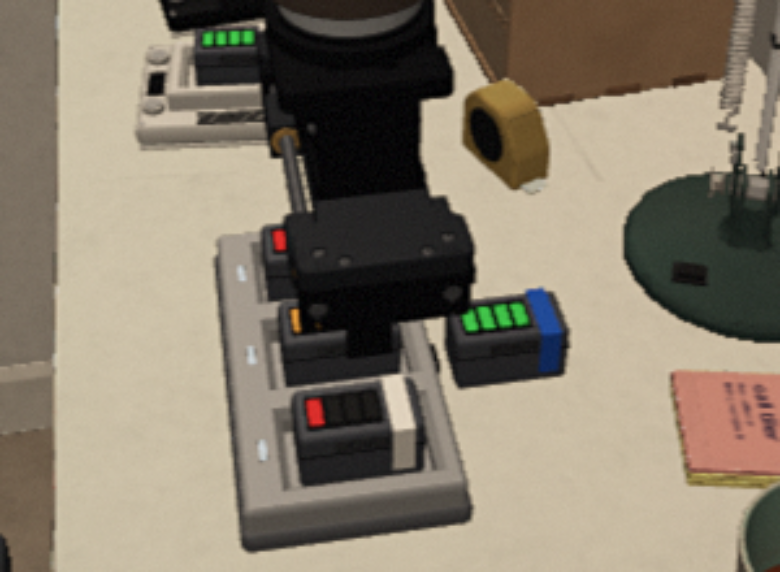

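Emit:
{"op": "jog_arm", "data": {
  "moves": [
    [-0.33,-0.01,0.007,0,0,0,0],
    [-0.33,-0.03,0.021,0,0,0,0],
    [-0.33,-0.055,0.038,0,0,0,0],
    [-0.33,-0.08,0.056,0,0,0,0],
    [-0.33,-0.097,0.067,0.005,0,0,0],
    [-0.33,-0.101,0.071,0.02,0,0,0],
    [-0.33,-0.101,0.071,0.04,0,0,0],
    [-0.33,-0.101,0.071,0.06,0,0,0],
    [-0.33,-0.101,0.071,0.07,0,0,0],
    [-0.33,-0.101,0.071,0.07,0,0,0]
  ]
}}

```text
time_s: 26.8
tcp_pos: [0.5826, -0.2599, 0.0539]
ee_rot: [[-1.0, 0.028, -0.007], [0.028, 1.0, 0.002], [0.007, 0.002, -1.0]]
wrist_force: [-0.8, -0.4, -0.7]
gripper_width: 0.663
```

```bash
python3 - <<'E'
from q import *
c=cam("wrist");im=c["frame"][:,:,::-1]; cv2.imwrite("pics/w22.png",im)
plan((.586,-.261,.0215,-1.6))
E
```

```text
(0.586, -0.261, 0.0215, -1.6) -> [-0.0023 -0.0005  0.0345] [ 0.0009 -0.0033  0.0008] deg 0.2
t 26.85 tcp [ 0.5839 -0.2605  0.056 ] F [-0.3  0.5  0.3] w 0.663 J [-10.  32.  -9.  -0. -49. -82.]
```

View pics/w22.png

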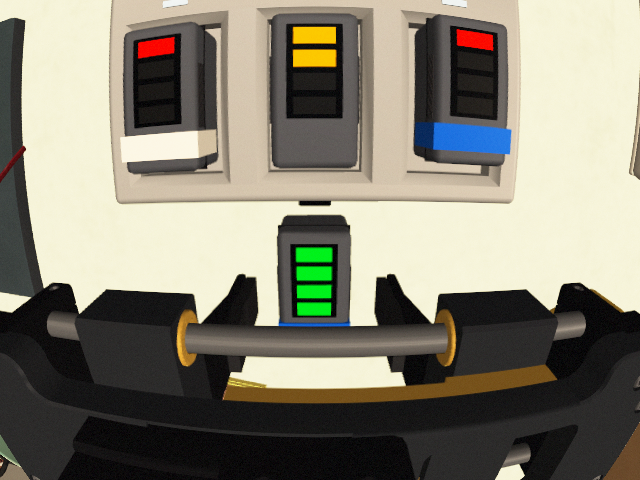

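Emit:
{"op": "jog_arm", "data": {
  "moves": [
    [-0.33,-0.001,-0.001,0.006,0,0,0],
    [-0.33,-0.001,-0.001,0.014,0,0,0],
    [-0.33,-0.001,-0.001,0.022,0,0,0],
    [-0.33,-0.001,-0.001,0.029,0,0,0],
    [-0.33,-0.001,-0.001,0.033,0,0,0],
    [-0.33,-0.001,-0.001,0.033,0,0,0],
    [0,-0.001,-0.001,0.033,0,0,0],
    [1,-0.001,-0.001,0.033,0,0,0],
    [1,-0.001,-0.001,0.033,0,0,0],
    [1,-0.001,-0.001,0.033,0,0,0]
  ]
}}

```text
time_s: 27.68
tcp_pos: [0.5862, -0.2618, 0.0255]
ee_rot: [[-1.0, 0.027, 0.002], [0.027, 1.0, 0.0], [-0.002, 0.0, -1.0]]
wrist_force: [-0.3, 3.7, -0.4]
gripper_width: 0.442
```

Emit:
{"op": "jog_arm", "data": {
  "moves": [
    [1,0,0,0,0,0,0],
    [1,0,0,0,0,0,0],
    [1,0,0,-0.004,0,0,0],
    [1,0,0,-0.014,0,0,0],
    [1,0,0,-0.03,0,0,0],
    [1,0,0,-0.05,0,0,0],
    [1,0,0,-0.072,0,0,0],
    [1,0,0,-0.09,0,0,0],
    [1,0,0,-0.1,0,0,0],
    [1,0,0,-0.1,0,0,0]
  ]
}}

```text
time_s: 28.52
tcp_pos: [0.5873, -0.2623, 0.1283]
ee_rot: [[-1.0, 0.027, 0.007], [0.027, 1.0, -0.001], [-0.007, -0.001, -1.0]]
wrist_force: [1.2, -0.3, -1.8]
gripper_width: 0.433
```

```bash
python3 - <<'E'
from q import *
c=cam("wrist");im=c["frame"][:,:,::-1]; cv2.imwrite("pics/w23.png",im)
plan((.45,-.0,.12,0),(.48,.2185,.12,5.5))
E
```

```text
(0.45, -0.0, 0.12, 0) -> [0.1433 0.258  0.0058] [ 0.0002  0.0034 -0.0274] deg 1.6
(0.48, 0.2185, 0.12, 5.5) -> [0.1193 0.4773 0.0059] [ 0.      0.0034 -0.1234] deg 7.1
t 28.57 tcp [ 0.5862 -0.2619  0.1262] F [ 0.5 -0.5 -1.6] w 0.431 J [-10.  28.  -4.  -0. -57. -82.]
```

View pics/w23.png

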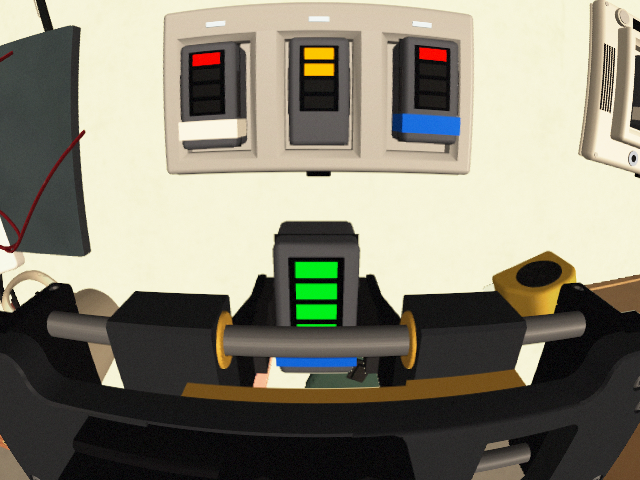

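Emit:
{"op": "jog_arm", "data": {
  "moves": [
    [1,0.012,0.004,0,0,0,0],
    [1,0.033,0.015,0,0,0,0],
    [1,0.06,0.035,0,0,0,-0.003],
    [1,0.085,0.06,0,0,0,-0.006],
    [1,0.105,0.09,0,0,0,-0.01],
    [1,0.121,0.122,0,0,0,-0.014],
    [1,0.132,0.156,0,0,0,-0.018],
    [1,0.139,0.19,0,0,0,-0.022],
    [1,0.143,0.225,0,0,0,-0.026],
    [1,0.143,0.258,0,0,0,-0.03]
  ]
}}

```text
time_s: 29.4
tcp_pos: [0.4474, 0.001, 0.1239]
ee_rot: [[-1.0, -0.002, -0.002], [-0.002, 1.0, -0.0], [0.002, -0.0, -1.0]]
wrist_force: [0.7, -0.5, -1.8]
gripper_width: 0.436
```

```bash
python3 - <<'E'
from q import *
plan((.48,.2185,.12,5.5))
E
```

```text
(0.48, 0.2185, 0.12, 5.5) -> [-0.0331  0.2174  0.0037] [-0.0001 -0.0022 -0.0936] deg 5.4
t 29.4 tcp [0.4474 0.001  0.1239] F [ 0.7 -0.5 -1.8] w 0.436 J [  21.   11.  -31.   -0.  -48. -111.]
```

Emit:
{"op": "jog_arm", "data": {
  "moves": [
    [1,-0.004,0.033,0,0,0,-0.012],
    [1,-0.01,0.068,0,0,0,-0.027],
    [1,-0.016,0.103,0,0,0,-0.043],
    [1,-0.021,0.138,0,0,0,-0.06],
    [1,-0.026,0.17,0,0,0,-0.075],
    [1,-0.03,0.196,0,0,0,-0.086],
    [1,-0.033,0.211,0.005,0,0,-0.093],
    [1,-0.033,0.217,0.015,0,0,-0.094],
    [1,-0.033,0.217,0.025,0,0,-0.094],
    [1,-0.033,0.217,0.03,0,0,-0.094]
  ]
}}

```text
time_s: 30.23
tcp_pos: [0.4803, 0.215, 0.0921]
ee_rot: [[-0.995, -0.095, -0.004], [-0.095, 0.995, -0.003], [0.004, -0.003, -1.0]]
wrist_force: [-1.0, -1.1, -2.4]
gripper_width: 0.435
```

Emit:
{"op": "jog_arm", "data": {
  "moves": [
    [1,0,0,0.002,0,0,0],
    [1,0,0,0.004,0,0,0],
    [1,0,0,0.004,0,0,0],
    [1,0,0,0.004,0,0,0],
    [1,0,0,0.004,0,0,0],
    [1,0,0,0.004,0,0,0],
    [1,0,0,0.004,0,0,0],
    [1,0,0,0.004,0,0,0],
    [1,0,0,0.004,0,0,0],
    [1,0,0,0.004,0,0,0]
  ]
}}

```text
time_s: 31.07
tcp_pos: [0.4823, 0.2171, 0.0911]
ee_rot: [[-0.995, -0.097, 0.001], [-0.097, 0.995, 0.0], [-0.001, 0.0, -1.0]]
wrist_force: [-0.3, 0.3, -2.1]
gripper_width: 0.43
```

```bash
python3 - <<'E'
from q import *
c=cam("wrist");im=c["frame"][:,:,::-1]; cv2.imwrite("pics/w24.png",np.clip(im.astype(int)*2,0,255).astype(np.uint8))
c=cam("side");im=c["frame"][:,:,::-1]; cv2.imwrite("pics/s24.png",cv2.resize(np.clip(im[150:330,180:420].astype(int)*2,0,255).astype(np.uint8),None,fx=3.2,fy=3.2))
plan((.48,.2185,.0465,5.5))
E
```

```text
(0.48, 0.2185, 0.0465, 5.5) -> [0.0022 0.0016 0.0446] [0.0002 0.001  0.0009] deg 0.1
t 31.17 tcp [0.4823 0.2171 0.0911] F [-0.6 -1.1 -1.5] w 0.434 J [  42.   21.  -23.    0.  -46. -126.]
```

View pics/w24.png

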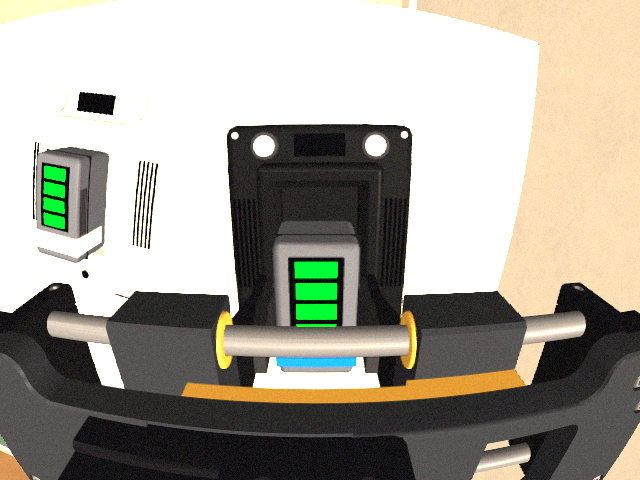

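View pics/s24.png

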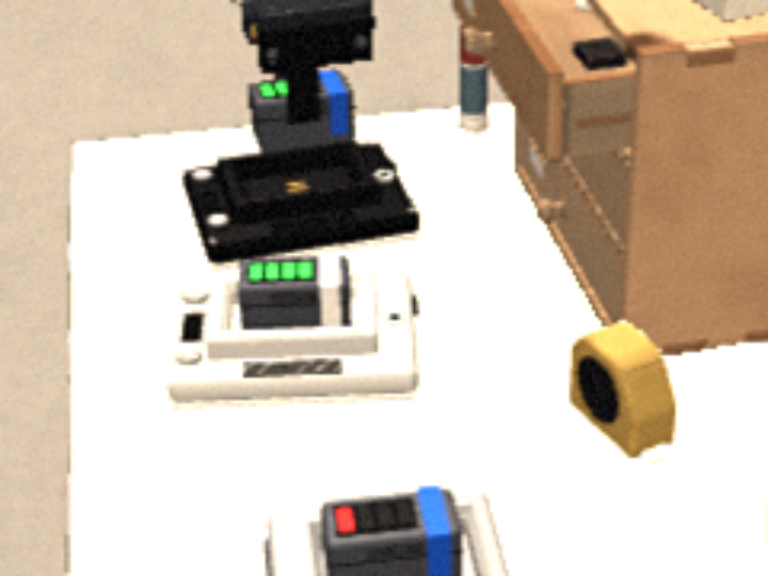

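Emit:
{"op": "jog_arm", "data": {
  "moves": [
    [1,0.001,0.001,0.003,0,0,0],
    [1,0.002,0.0016,0.01,0,0,0],
    [1,0.002,0.0016,0.017,0,0,0],
    [1,0.002,0.0016,0.024,0,0,0],
    [1,0.002,0.0016,0.031,0,0,0],
    [1,0.002,0.0016,0.038,0,0,0],
    [1,0.002,0.0016,0.043,0,0,0],
    [1,0.002,0.0016,0.045,0,0,0],
    [1,0.002,0.0016,0.045,0,0,0],
    [1,0.002,0.0016,0.045,0,0,0]
  ]
}}

```text
time_s: 32.0
tcp_pos: [0.4798, 0.2181, 0.0473]
ee_rot: [[-0.995, -0.097, 0.0], [-0.097, 0.995, -0.001], [-0.0, -0.001, -1.0]]
wrist_force: [-4.2, -0.7, 9.3]
gripper_width: 0.431
```

Contact at the expected height (9 N). Release and rise.

Emit:
{"op": "jog_arm", "data": {
  "moves": [
    [0,0,0,0.0005,0,0,0],
    [-0.33,0,0,0,0,0,0],
    [-0.33,0,0,0,0,0,0],
    [-0.33,0,0,-0.005,0,0,0],
    [-0.33,0,0,-0.02,0,0,0],
    [-0.33,0,0,-0.045,0,0,0],
    [-0.33,0,0,-0.075,0,0,0],
    [-0.33,0,0,-0.105,0,0,0],
    [-0.33,0,0,-0.125,0,0,0],
    [-0.33,0,0,-0.14,0,0,0]
  ]
}}

```text
time_s: 32.83
tcp_pos: [0.4809, 0.219, 0.189]
ee_rot: [[-0.995, -0.097, 0.004], [-0.097, 0.995, 0.003], [-0.005, 0.002, -1.0]]
wrist_force: [0.7, 0.4, 0.2]
gripper_width: 0.662
```

Emit:
{"op": "jog_arm", "data": {
  "moves": [
    [-0.33,0.02,-0.02,0,0,0,0],
    [-0.33,0.035,-0.05,0,0,0,0],
    [-0.33,0.04,-0.08,0,0,0,0],
    [-0.33,0.04,-0.11,0,0,0,0],
    [-0.33,0.04,-0.13,0,0,0,0],
    [-0.33,0.04,-0.14,0,0,0,0],
    [-0.33,0.04,-0.14,0,0,0,0],
    [-0.33,0.04,-0.14,0,0,0,0],
    [-0.33,0.04,-0.14,0,0,0,0],
    [-0.33,0.04,-0.14,0,0,0,0]
  ]
}}

```text
time_s: 33.67
tcp_pos: [0.454, 0.0761, 0.1859]
ee_rot: [[-0.995, -0.098, 0.001], [-0.098, 0.995, 0.0], [-0.001, 0.0, -1.0]]
wrist_force: [-0.1, 0.3, -1.3]
gripper_width: 0.667
```

```bash
python3 - <<'E'
from q import *
c=cam("wrist");im=c["frame"][:,:,::-1]; cv2.imwrite("pics/w25.png",np.clip(im.astype(int)*2,0,255).astype(np.uint8))
c=cam("side");im=c["frame"][:,:,::-1]; cv2.imwrite("pics/s25.png",cv2.resize(np.clip(im[150:330,180:420].astype(int)*2,0,255).astype(np.uint8),None,fx=3.2,fy=3.2))
c=cam("top");im=c["frame"][:,:,::-1]; cv2.imwrite("pics/t25.png",im)
plan((.48,.2185,.0465,5.5))
E
```

```text
(0.48, 0.2185, 0.0465, 5.5) -> [-0.0399  0.1393  0.1395] [0.0002 0.0008 0.002 ] deg 0.1
t 33.82 tcp [0.4538 0.0759 0.1859] F [-0.1 -0.8  0.6] w 0.66 J [  30.    8.  -25.    0.  -57. -114.]
```

View pics/w25.png

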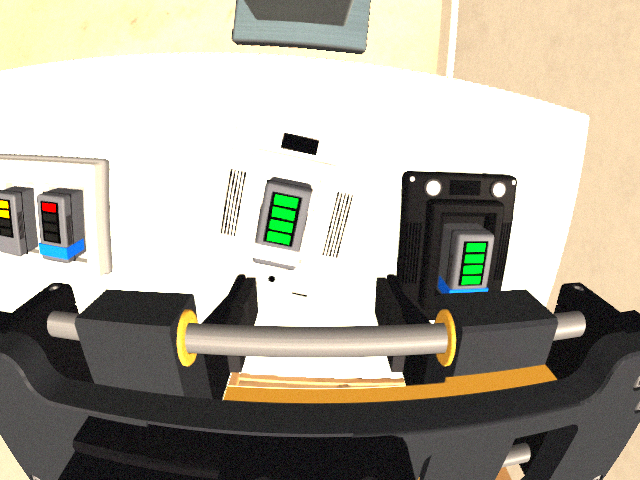

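View pics/s25.png

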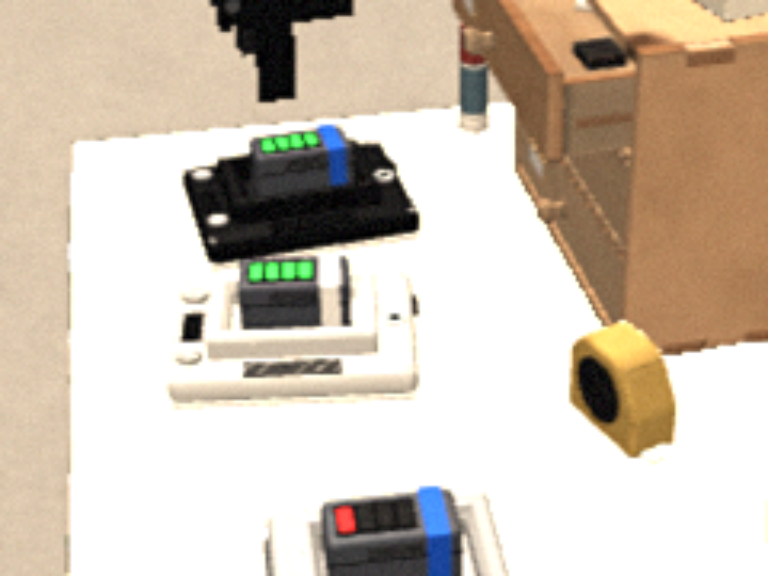

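View pics/t25.png

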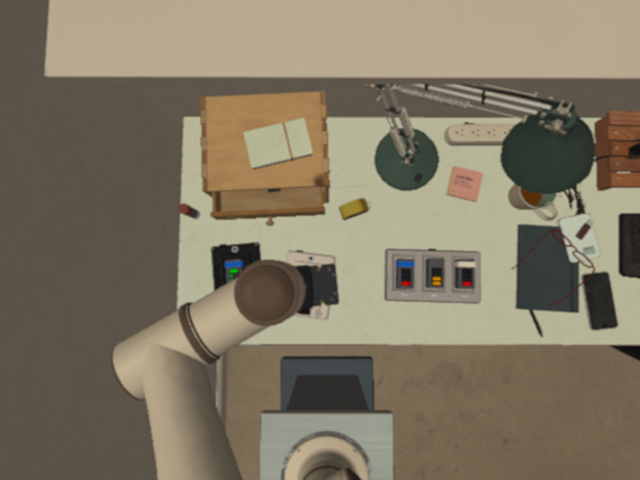

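```bash
python3 - <<'E'
from q import *
a=cv2.imread("pics/side0.png"); b=cam("side")["frame"][:,:,::-1]
r=[np.clip(cv2.resize(x[180:280,225:325],None,fx=4,fy=4,interpolation=cv2.INTER_CUBIC).astype(int)*2,0,255).astype(np.uint8) for x in(a,b)]
cv2.imwrite("pics/cmp.png",np.hstack(r))
E
```

```text
(no output)
```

View pics/cmp.png

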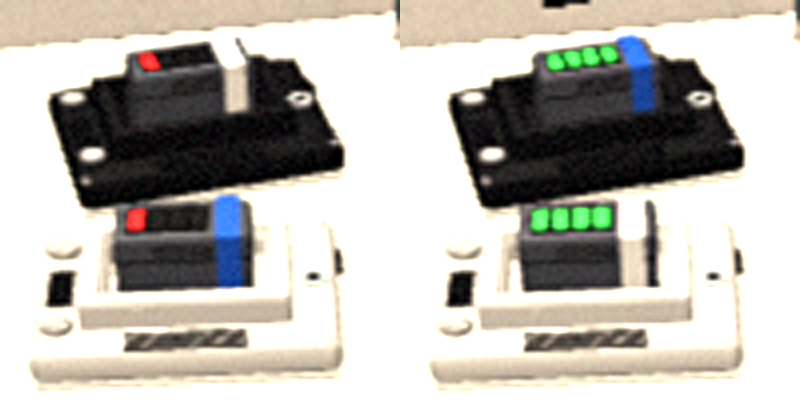

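Both packs sit at the same height as the originals (left: start, right: now). Handing in.

```bash
python3 -c "
from station import *
print(finish_job())"
```

```text
the job is handed in; nothing more can be done
None
```

The pack swap is done and handed in at about 34 s of the 122 s allowed, with nothing touching the robot at the end. The hand-in gives no verdict.

- **Lights:** the white light now holds the white-taped full pack. The black light holds the blue-taped full pack, which was parked on the desk behind the charger meanwhile.
- **Charger:** the blue-taped flat pack is in the left well and the white-taped flat pack is in the right well. The half-charged pack stayed in the middle well.

**Last checks:**
- In the side view both full packs in the lights stand at the same height as the packs that started there, a few pixels (about 2–5 mm) further along the wells.
- In earlier side and wrist pictures the two flat packs sat level in the charger, like the half-charged pack beside them.
- The half-charged pack, the glue stick and the tape measure look unmoved in the last top view.
- Three of the four placings into wells showed contact on the floor, at about 9, 13 and 22 N. The white-taped flat pack in the right charger well showed no contact at its first stop, so I lowered it a further 2 mm and released it. I read no force there and judged it seated from the pictures only.

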